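# Plug the blue drive module onto the console rail

## Task

Swing the keeper arm clear of the open end of the console's rail, then take the blue module out of its parking stand and slide it along the rail until the spring detent holds it fully home, and let go. Leave the keeper swung clear, and do not disturb the orange module, the glass viscometer or the bottle.

Things in the scene. Friction and masses are not known exactly. Their poses are not given: they have to be found in the camera images.
- console: White instrument console, fixed, 280 mm wide (y). Its panel slopes 26 deg, rising towards its +x, 210 mm up the slope. Origin: middle of the underside, z up; the panel's middle is 115 mm right above it, lower edge 69 mm, upper edge 161 mm up, then a 30 mm deep level top. Display and red switches at the +y end; the rail's open end is at the -y end, flush with the side.
- rail: Aluminium T-rail across the panel. Origin: where a module's origin comes when fully home, on top of the rail's head, 16 mm off the panel, at the panel's middle. x up the slope, y level along the rail to its closed end, z square off the panel. Head 30 mm wide, 6 thick (z -6 to 0), on a stem 14 wide. Slippery (friction about 0.2). A black stop at the end, 18 mm proud, has its face at y = +47 mm.
- rail_mouth (a point): Tip of the rail's open end, in the middle of the head's width, level with its top: at y = -140 mm in the rail's frame. Over the last 20 mm the head tapers to 20 mm wide and 2 mm thick (z -4 to -2 mm), to guide a module on. A module clears it when its origin is beyond y = -185 mm.
- detent (a joint): Brass spring plunger, a round nose 14 mm thick in the rail's head at the rail's origin. 0 = out, 4 mm proud; grows to 0.007 m as pressed down. A module pushed along the rail presses it down (5 to 15 N along the rail); it springs into the V-groove in the middle of the module's underside. A module within about 1.5 mm of home is drawn in and held; the end stop is met 2 mm beyond home.
- keeper (a joint): Steel swivel keeper arm that bars the rail's open end, rad. Pivot square to the panel at x = +66, y = -122 mm in the rail's frame. At 0 the arm points down the slope (rail -x) across the rail; it grows as the knob swings to rail +y, at 1.57 it points to +y above the rail, stop at 1.9. Stays where left (1.5 N at the knob). A module passes beyond 1.35. Arm 14 mm wide, rail z 6 to 14 mm.
- keeper_knob (a point): On the axis of the keeper's black round knob, 84 mm from the pivot, at z = 40 mm in the rail's frame. Knob 18 mm thick, standing square to the panel, from z = 14 to 58 mm in the rail's frame, free all round above the arm.
- blue_module: Blue module to fit, 0.35 kg. Origin: middle of the channel's ceiling, that rides on the rail's head. x across, y along the rail, z outward; same after a half turn about z. Body 64 (x) by 90 (y) mm, z 0 to 24; grip block on it 26 (y) by 50 (x) mm, z 24 to 62. Channel along y: 34 mm wide, walls to z = -13, lips 20 mm apart under the head (2 mm play each side, 1.5 in z): goes on only from the end.
- stand_blue: Grey parking stand, fixed, holding the blue module: wedge 110 mm wide (y), 90 deep, slope rising 23 deg to its +x. Origin: middle of the underside, z up; slope's middle 55 mm up. The module lies on the slope in a pocket with walls 28 mm high, 1 to 3 mm play, its x up the slope, its y level, its origin 13 mm off the slope. Lift it square off the slope by 35 mm to clear the walls.
- stand_orange: The like stand that holds the orange module; the two stands change places from run to run. A module in a stand reaches 135 mm above the table.
- orange_module: Orange module of the same make, origin and axes as the blue one; to be left in its stand.
- viscometer: Loose glass viscometer, hourglass of revolution 168 mm tall, 76 mm across its foot, standing. Origin: middle of its underside. Fragile, leave alone.
- bottle: Loose glass jar with blue cap, 64 mm across, 125 mm tall. Origin: middle of its underside. Leave alone.
- lamp_end (a point): Free end of a dark lamp bar, 14 mm thick, fixed to the console: it runs level from here 96 mm along the console's +y at console x = 6, z = 247 mm, then back to a post at x = 108, y = 122 mm. It hangs over the home place, so that a hand held upright there meets it; a hand held square to the panel clears it.
Not all that is in view belongs to the job. What is meant by the blue_module is not purple, and is the smaller of those in its own colour.

How it is judged:
On the way:
1. the keeper arm is swung clear of the rail's open end (beyond 1.35 rad) (value of joint keeper above 1.35 rad), for 0.1 s.
At the end, for the whole second after the job is handed in: The blue module sits on the rail within 3 mm of home along it (4 mm across and off it, 0.1 rad), at rest and let go, with the detent sprung out into its groove (pressed less than 2.5 mm), and the keeper is still swung clear (over 1.25 rad) (y of blue_module in the frame of rail between -0.003 and 0.003 m and x of blue_module in the frame of rail between -0.004 and 0.004 m and z of blue_module in the frame of rail between -0.003 and 0.004 m and angle between the y axis of blue_module and the y axis of rail, either way round below 0.1 rad and angle between the z axis of blue_module and the z axis of rail, either way round below 0.1 rad and value of joint detent below 0.0025 m and linear speed of blue_module below 0.01 m/s and value of joint keeper above 1.25 rad); the robot touches nothing.
It fails at once if the orange module is shifted more than 15 mm (distance of orange_module from where it was at the start of the episode above 0.015 m).
It fails at once if the viscometer is shifted more than 20 mm or tipped (distance of viscometer from where it was at the start of the episode above 0.02 m or angle between viscometer's own z axis and vertical above 0.3 rad).
It fails at once if the bottle is shifted more than 20 mm or tipped (distance of bottle from where it was at the start of the episode above 0.02 m or angle between bottle's own z axis and vertical above 0.3 rad).
It also fails if it takes over 58 s, if anything falls off the work surface, if the arm or the gripper's body presses on something with over 40 N, if the wrist force passes 120 N, or if a joint passes its speed limit or range.

## Robot

A 7-joint arm with a two-finger parallel gripper is mounted at the origin on the work surface. World frame = base frame: x ahead of the robot, y to its left, z up, the work surface at z = 0. Lengths are in m, angles in rad, forces in N, time in s.
With the tool pointing down it reaches from about 0.425 to 0.925 m from the base axis. Payload 6.8 kg.
Tool frame: the origin (TCP) lies between the finger pads; the fingertips stand 22 mm ahead of it and the grasp point (between the pads) lies 3 mm ahead of it (bot.tip_reach is the distance from the TCP to the fingertips, in m); z points along the fingers, x is the direction in which the jaws open and shut, and the axes are right-handed (so a half turn about z gives the same grasp; the last joint's range is limited). The gripper opens to 85 mm and grips with 20 to 120 N. Pads are 22 mm wide; open, the fingers measure 114 mm over their backs; the gripper's body (76 mm by 85 mm) begins 54 mm behind the grasp point. The pads swing forward as they close: fully open they stand 13 mm farther back than shut.
Start: joints at [1.023, 0.477, 0.022, 1.555, -0.011, 1.109, -0.083], TCP at [0.287, -0.611, 0.223] pointing down, gripper open.
Joint ranges: [-2.96, 2.96], [-0.34, 2.1], [-1.41, 1.46], [0.24, 2.44], [-1.37, 4.51], [0.17, 1.92], [-2.96, 2.96]. Speed limits (rad/s): [2.39, 2.39, 3.14, 3.14, 3.14, 3.14, 3.14].

## Interface

Orientations are given as a unit quaternion [w, x, y, z].
In Python, from station import bot gives the robot as it stands.
- The arm moves only by the tool step_arm, never from a script. Its argument "targets" is a list of rows, each a list of 5 numbers: the shift along the tool's x, y, z in mm, then the turn about the tool's z in degrees, then the closure, from 0 (fully open) to 1 (shut). In form: [[dx, dy, dz, spin, jaw], ...]. A call has 1 to 20 rows; each row is the pose to reach, as a shift and turn from the pose commanded when the call began, along the tool's axes at that moment; what a row does not reach only later rows make up. A row lasts 1/12 s, in which the tool goes at most 41.7 mm and 7.16 degrees, less where a joint would pass 70% of its speed; a pose out of reach is approached as far as the arm can. A call with a gripper value outside its range is refused whole. The fingers move at their own pace and stop on an object; "newtons" is the grip in N (left out, the last holds). Time passes only in rows, so rows that repeat a pose let the fingers close. It gives the time, the measured TCP pose, the force and the opening at its end, in the units of the state.
- bot.get_obs(): the state, without advancing time (a new reading comes with each control period).
- bot.read_camera(name): name is "side" or "top" or "wrist"; returns a dict with "frame" (420x560x3 uint8, red, green, blue), "z_map" (420x560 float32, m along the optical axis (not along the pixel's ray), 0 where there is no reading), "fov_y" (degrees; the focal length in pixels is half the picture's height over the tangent of half this angle, whatever the lens; pixels are square), "cx", "cy" (the principal point, pixels), "R" (3x3) and "t" (3): a world point X has camera coordinates R X + t. Camera axes: x right, y down, z forward; pixel columns grow to the right and rows downward; lengths in m; the calibration is good to about 2 mm. The wrist camera is an equidistant fisheye: a pixel r from the principal point sees the ray r / f radians off the axis. A picture is of the moment at which its call begins.
- bot.hand_in(): hands the job in, once; it reports no verdict.
The state is a dict: "t": time; "q": joint angles; "joint_vel": joint speeds; "joint_torque": joint torques, N m; "eef_pos": TCP position; "tool_rot": TCP orientation; "contact_force": force on the tool from outside, world axes, zero at the start; "torque": the same for the moment, N m; "gripper_width": opening from 0.0 (shut) to 1.0 (fully open).
Only numpy, scipy, OpenCV 4.12 (cv2) and the standard library are available. Lean on these libraries where they do the work, as an engineer would, in place of code of your own. Each camera call takes 0.05 s, during which the arm holds its last target.

## Working session

There is one attempt and no reset: what is moved stays moved. The work goes in short steps, Python scripts to look and compute and a tool call to move; the robot and the scene stay as the last step left them, time stands still between calls to the robot, and variables do not carry over. Pictures are saved under pics/ and viewed, and the job is handed in when it is done.

Besides the shell and the picture viewer there is one more tool, called as name(argument=value, ...), one argument or row to a line, values as JSON. step_arm: Moves the arm, as the interface text tells. Its arguments: {"type":"object","properties":{"targets":{"type":"array"},"newtons":{"type":"number"}},"required":["targets"]}

```bash
ls; mkdir -p pics; python3 - <<'E'
from station import bot
import cv2,numpy as np,pickle
print(bot.get_obs())
for n in ["side","top","wrist"]:
    d=bot.read_camera(n); cv2.imwrite(f"pics/{n}0.png",d["frame"][:,:,::-1]); pickle.dump(d,open(f"{n}0.pkl","wb"))
    print(n,d["fov_y"],d["cx"],d["cy"],d["R"].round(4).tolist(),d["t"])
E
```

```text
pics
{'t': 0.0, 'q': array([ 1.0228677 ,  0.4778399 ,  0.02236782,  1.5564643 , -0.01151377,
        1.10928429, -0.08311846]), 'joint_vel': array([-1.18783544e-03,  9.76083060e-04,  8.48801785e-05, -8.27838023e-04,
        3.99204156e-04, -1.06811723e-03,  3.53869914e-04]), 'joint_torque': array([ 2.36705628e-04, -5.96457732e+01,  1.60816815e+00, -2.81197572e+01,
        1.25607866e-02,  9.40316124e-03,  5.27952909e-05]), 'eef_pos': array([ 0.28711659, -0.61021562,  0.22189416]), 'tool_rot': array([-4.39357149e-04,  8.44321544e-01, -5.35836036e-01, -8.23816964e-04]), 'contact_force': array([0.10382524, 0.20379795, 0.48296358]), 'torque': array([-0.04446906,  0.00221096,  0.00137477]), 'gripper_width': 1.0006904093671751}
side 53.092875224712024 279.65289110725075 213.6579411654939 [[-0.8487, -0.5287, -0.0142], [-0.406, 0.6684, -0.6232], [0.339, -0.5231, -0.7819]] [0.47292605 0.35864928 0.90139122]
top 53.345817135552856 272.99067409125524 215.82846730690903 [[0.0279, -0.9992, -0.0281], [-0.9925, -0.0243, -0.1199], [0.1191, 0.0312, -0.9924]] [-0.04666379  0.61705627  0.92257073]
wrist 65.70646984690485 283.01697669867553 206.165029752294 [[0.4265, -0.9045, -0.0019], [-0.8633, -0.4077, 0.2975], [-0.2698, -0.1253, -0.9547]] [-0.6733726  -0.03928906  0.38008981]
```

View pics/side0.png

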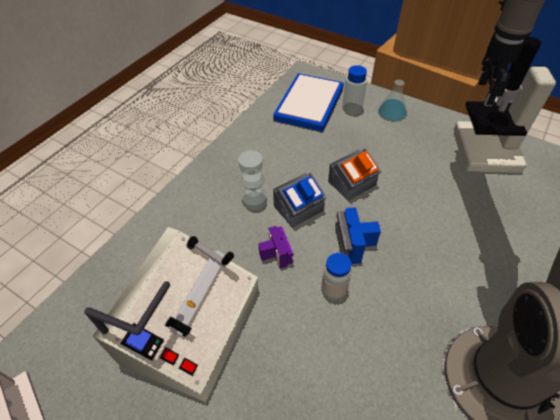

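View pics/top0.png

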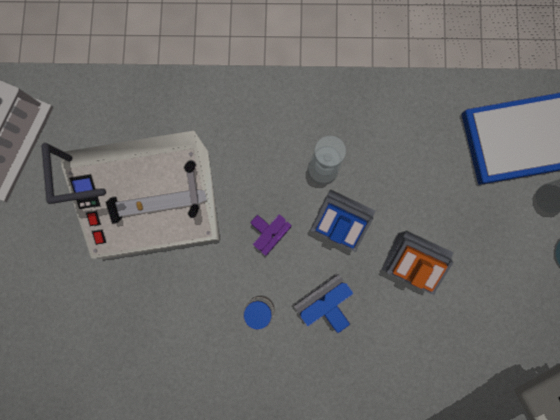

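View pics/wrist0.png

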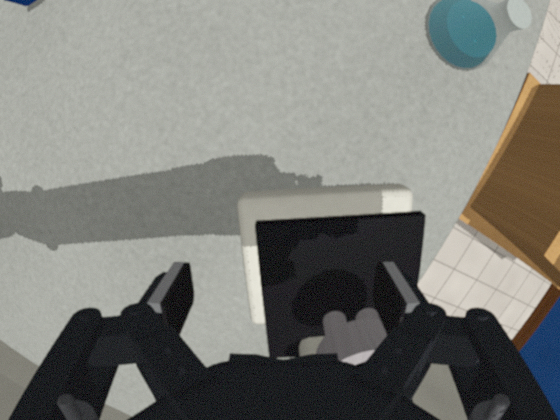

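Candidates for the blue module, in top-view pixels:
- The blue block in a stand at (342,222).
- The larger blue T-piece lying on the table at (328,303).
- The purple piece at (270,233).

The one in the stand fits: it is blue, the smaller of the two blue ones, and parked. I'll confirm it in enlarged crops.

```bash
cat > h.py <<'E'
import numpy as np,cv2,pickle
def focal(d): return (d["frame"].shape[0]/2)/np.tan(np.radians(d["fov_y"])/2)
def back(d,u,v,z=None):
    f=focal(d); u=np.asarray(u,float);v=np.asarray(v,float)
    if z is None: z=d["z_map"][np.round(v).astype(int),np.round(u).astype(int)]
    P=np.stack([(u-d["cx"])/f*z,(v-d["cy"])/f*z,z],-1)
    return (P-d["t"])@d["R"]
def proj(d,X):
    c=np.asarray(X)@d["R"].T+d["t"]; f=focal(d)
    return np.stack([c[...,0]/c[...,2]*f+d["cx"],c[...,1]/c[...,2]*f+d["cy"]],-1)
def cloud(d):
    v,u=np.mgrid[0:420,0:560]; return back(d,u,v,d["z_map"])
def tri(d1,p1,d2,p2):
    A=[];b=[]
    for d,p in((d1,p1),(d2,p2)):
        C=-d["R"].T@d["t"];r=d["R"].T@np.array([(p[0]-d["cx"])/focal(d),(p[1]-d["cy"])/focal(d),1]);r/=np.linalg.norm(r)
        M=np.eye(3)-np.outer(r,r);A.append(M);b.append(M@C)
    return np.linalg.solve(sum(A),sum(b))
def load(n): return pickle.load(open(n+".pkl","rb"))
def crop(d,x0,y0,w,h,s,name):
    im=cv2.resize(d["frame"][y0:y0+h,x0:x0+w,::-1],None,fx=s,fy=s,interpolation=cv2.INTER_CUBIC)
    st=10
    for x in range((x0//st+1)*st,x0+w,st):
        cv2.line(im,(int((x-x0)*s),0),(int((x-x0)*s),6),(0,255,255),1)
        if x%20==0: cv2.putText(im,str(x),(int((x-x0)*s)-10,18),0,.4,(0,255,255),1)
    for y in range((y0//st+1)*st,y0+h,st):
        cv2.line(im,(0,int((y-y0)*s)),(6,int((y-y0)*s)),(0,255,255),1)
        if y%20==0: cv2.putText(im,str(y),(8,int((y-y0)*s)+4),0,.4,(0,255,255),1)
    cv2.imwrite("pics/"+name,im)
E
python3 - <<'E'
from h import *
t=load("top0");s=load("side0")
crop(t,230,180,150,110,5,"c_top_blue.png");crop(s,230,130,150,120,5,"c_side_blue.png")
crop(t,30,120,200,150,4,"c_top_con.png");crop(s,70,220,200,150,4,"c_side_con.png")
# heights: cloud
for n,d in(("top",t),("side",s)):
    X=cloud(d); print(n,"table z med",np.median(X[...,2][(abs(X[...,2])<.02)&(d['z_map']>0)]))
E
```

```text
top table z med 0.0007163763250667643
side table z med 0.002364767897152258
```

View pics/c_top_blue.png

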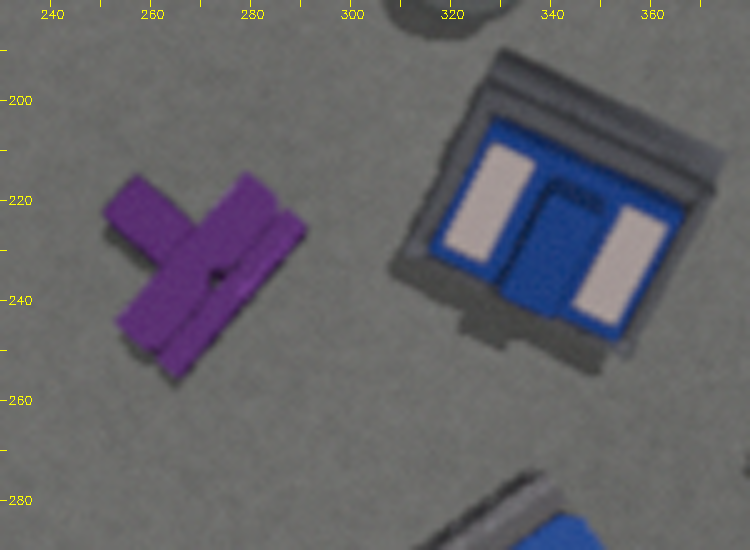

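View pics/c_side_blue.png

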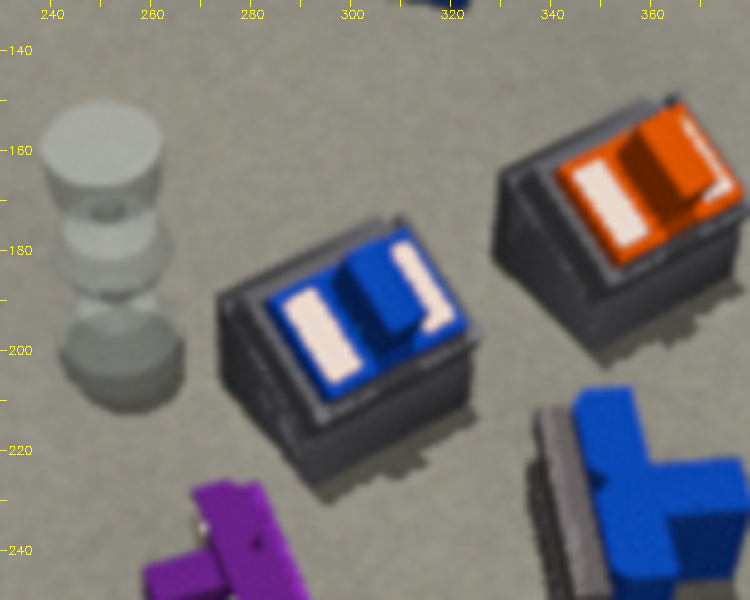

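View pics/c_top_con.png

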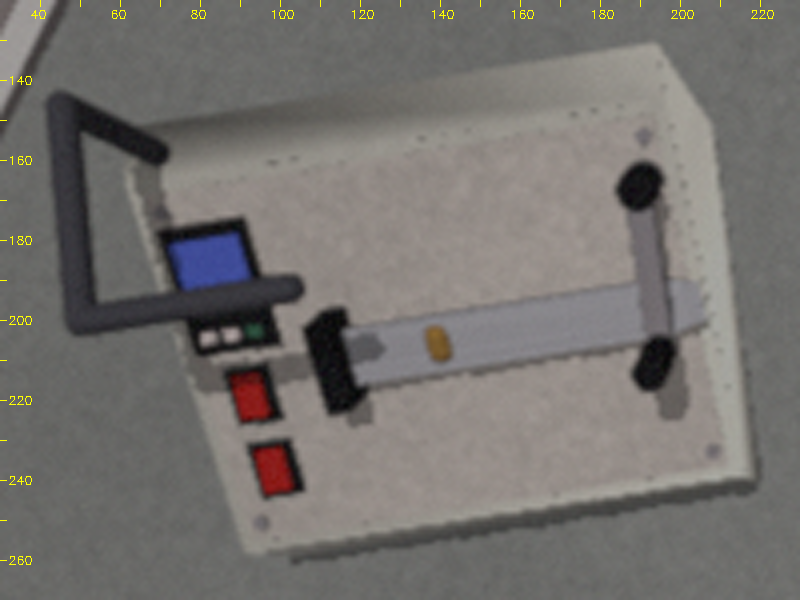

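View pics/c_side_con.png

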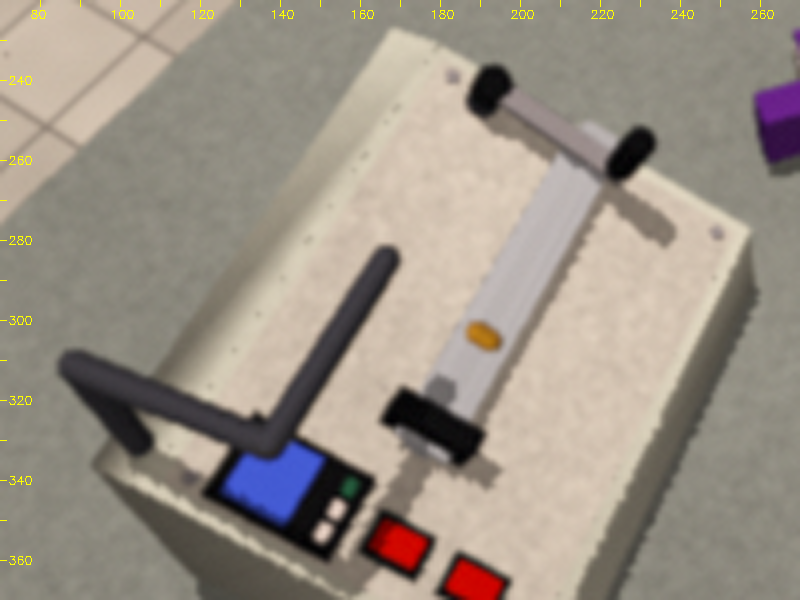

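The crops confirm it. The blue module with white labels sits in its stand at top (342,222) / side (305,190), and it is smaller than the blue T-piece. The keeper knob is at top (194,210) and side (227,258), with its pivot at top (190,166). Next I fit the poses from landmarks in both views and check them against depth.

```bash
cat > fit.py <<'E'
from h import *
from scipy.optimize import least_squares
from scipy.spatial.transform import Rotation as Rn
t=load("top0");s=load("side0")
def Tz(x,y,z,yaw):
    T=np.eye(4);T[:3,:3]=Rn.from_euler('z',yaw).as_matrix();T[:3,3]=[x,y,z];return T
def tilt(a,z):
    T=np.eye(4);T[:3,:3]=Rn.from_euler('y',-np.radians(a)).as_matrix();T[2,3]=z;return T
def off(z):
    T=np.eye(4);T[2,3]=z;return T
RAIL=tilt(26,.115)@off(.016)
MOD=tilt(23,.055)@off(.013)
ap=lambda T,p:(T[:3,:3]@np.asarray(p,float).T).T+T[:3,3]
def fit(local,obs,sub,p0,zfree):
    # obs: (cam,point in sub frame,px)
    def r(p):
        T=Tz(p[0],p[1],p[3] if zfree else 0,p[2])@sub
        return np.concatenate([proj(c,ap(T,q))-px for c,q,px in obs])
    o=least_squares(r,p0 if zfree else p0[:3],loss="soft_l1");return o.x,r(o.x).reshape(-1,2)
E
cat > run1.py <<'E'
from fit import *
C=lambda x,y:(30+x/4,120+y/4); D=lambda x,y:(70+x/4,220+y/4)
m=1e-3
con=[(t,np.array([0,0,2])*m,C(438,343)),(s,np.array([0,0,2])*m,D(484,335)),
 (t,np.array([0,-140,-2])*m,C(708,306)),
 (t,np.array([-105,-140,-16])*m,C(752,487)),(s,np.array([-105,-140,-16])*m,D(750,230)),
 (t,np.array([-105,140,-16])*m,C(248,555)),
 (t,np.array([-18,-122,58])*m,C(659,350)) ,(s,np.array([-18,-122,58])*m,D(640,143)) ]
print("tri detent",tri(t,con[0][2],s,con[1][2]),"depth",back(t,*con[0][2]),back(s,*con[1][2]))
print("tri lowcorner",tri(t,con[3][2],s,con[4][2]))
for zf in(0,1):
    p,r=fit(None,con,RAIL,[.6,.3,0,0],zf);print("console",p.round(4));print(r.round(1).tolist())
B=lambda x,y:(230+x/5,180+y/5); E=lambda x,y:(230+x/5,130+y/5)
mod=[(t,np.array([32,45,24])*m,B(497,120)),(t,np.array([32,-45,24])*m,B(687,212)),(t,np.array([-32,-45,24])*m,B(618,340)),(t,np.array([-32,45,24])*m,B(430,250)),
(s,np.array([32,45,24])*m,E(267,295)),(s,np.array([-32,45,24])*m,E(330,398)),(s,np.array([-32,-45,24])*m,E(468,322))]
print("tri mod corners",tri(t,mod[3][2],s,mod[5][2]),tri(t,mod[0][2],s,mod[4][2]),tri(t,mod[2][2],s,mod[6][2]))
for zf in(0,1):
    p,r=fit(None,mod,MOD,[.5,-.1,-.4,0],zf);print("stand",p.round(4));print(r.round(1).tolist())
E
python3 run1.py
```

```text
tri detent [0.62077865 0.24581265 0.13217463] depth [0.62079564 0.24552674 0.13325032] [0.62001503 0.24610932 0.13340804]
tri lowcorner [0.55698484 0.09030925 0.06741095]
console [0.6278 0.2472 0.1817]
[[0.2, 0.5], [0.3, 0.4], [-1.0, -1.2], [-1.7, -3.1], [-0.1, -0.1], [-0.4, -0.5], [0.7, 6.2], [1.9, -2.6]]
console [ 0.6281  0.2474  0.1824 -0.0018]
[[0.4, 0.5], [0.3, 0.8], [-1.0, -1.3], [-1.7, -3.2], [-0.3, 0.3], [-0.1, -0.6], [0.8, 6.1], [1.8, -2.2]]
tri mod corners [ 0.58431226 -0.1265682   0.07624802] [ 0.63871603 -0.15237465  0.10124693] [ 0.54667197 -0.20807564  0.07956656]
stand [ 0.6059 -0.1863 -0.4297]
[[-0.4, 0.2], [0.2, 0.2], [0.3, 0.1], [0.3, -0.1], [-0.0, 0.2], [-0.1, -0.3], [-0.4, 0.4]]
stand [ 0.6058 -0.186  -0.4293  0.0009]
[[-0.4, 0.2], [0.1, 0.2], [0.2, 0.1], [0.2, -0.1], [-0.0, 0.0], [-0.1, -0.4], [-0.3, 0.3]]
```

```bash
cat > run2.py <<'E'
from fit import *
C=lambda x,y:(30+x/4,120+y/4); D=lambda x,y:(70+x/4,220+y/4)
m=1e-3
con=[(t,np.array([0,0,2])*m,C(438,343)),(s,np.array([0,0,2])*m,D(484,335)),
 (t,np.array([0,-140,-2])*m,C(708,306)),
 (s,np.array([-105,-140,-16])*m,D(750,230)),
 (t,np.array([-105,140,-16])*m,C(248,555)),
 (t,np.array([-18,-122,58])*m,C(649,378)) ,(s,np.array([-18,-122,58])*m,D(645,136)) ]
for zf in(0,1):
    p,r=fit(None,con,RAIL,[.6,.3,0,0],zf);print("console",p.round(4));print(r.round(1).tolist())
    if not zf: P=p
np.save("con.npy",P)
T=Tz(P[0],P[1],0,P[2])@RAIL
M=Tz(.6059,-.1863,0,-.4297)@MOD
def box(x0,x1,y0,y1,z0,z1):
    c=np.array([[x,y,z] for x in(x0,x1) for y in(y0,y1) for z in(z0,z1)])*m
    return c,[(i,j) for i in range(8) for j in range(i+1,8) if bin(i^j).count('1')==1]
def draw(im,d,T,b,col,x0,y0,k):
    c,e=b;q=(proj(d,ap(T,c))-[x0,y0]+.5)*k-0.5
    for i,j in e: cv2.line(im,tuple(np.int32(q[i])),tuple(np.int32(q[j])),col,1)
for n,d,(x0,y0,w,h) in(("t",t,(30,120,200,150)),("s",s,(70,220,200,150))):
    im=cv2.resize(d["frame"][y0:y0+h,x0:x0+w,::-1],None,fx=4,fy=4,interpolation=cv2.INTER_CUBIC)
    im=np.ascontiguousarray(im)
    draw(im,d,T,box(-15,15,-120,47,-6,0),(0,255,0),x0,y0,4)
    draw(im,d,T,box(-105,105,-140,140,-16,-16),(255,0,0),x0,y0,4)
    draw(im,d,T,box(-18,-18,-122,-122,14,58),(0,0,255),x0,y0,4)
    draw(im,d,T,box(66,66,-122,-122,0,40),(0,0,255),x0,y0,4)
    cc=Tz(P[0],P[1],0,P[2]); draw(im,d,cc,box(6,6,26,122,247,247),(0,255,255),x0,y0,4)
    cv2.imwrite(f"pics/ov_{n}.png",im)
# depth check panel: height residual
for n,d in(("top",t),("side",s)):
    X=cloud(d).reshape(-1,3); L=(X-T[:3,3])@T[:3,:3]
    k=(abs(L[:,0])<95)&(L[:,0]>-.095)&(L[:,0]<-.03)&(abs(L[:,1])<.12)&(abs(L[:,2]+.016)<.006)
    A=np.c_[L[k,:2],np.ones(k.sum())];print(n,"panel plane a,b,c",np.linalg.lstsq(A,L[k,2],rcond=None)[0].round(4))
    k=(abs(L[:,0])<.013)&(L[:,1]>-.1)&(L[:,1]<.035)&(abs(L[:,1])>.012)&(abs(L[:,2])<.005)
    print("rail top z",np.median(L[k,2]))
    Lm=(X-M[:3,3])@M[:3,:3]
    k=(abs(Lm[:,0])<.03)&(abs(Lm[:,1])<.043)&(abs(Lm[:,1])>.02)&(abs(Lm[:,2]-.024)<.008)
    A=np.c_[Lm[k,:2],np.ones(k.sum())];print("module top",np.linalg.lstsq(A,Lm[k,2],rcond=None)[0].round(4))
    k=(abs(Lm[:,0])<.024)&(abs(Lm[:,1])<.012)&(abs(Lm[:,2]-.062)<.008)
    print("grip top z",np.median(Lm[k,2]),Lm[k,:2].min(0),Lm[k,:2].max(0))
E
python3 run2.py
```

```text
console [0.6275 0.2476 0.1779]
[[0.0, 0.6], [0.3, 0.6], [-1.2, -0.8], [0.0, 0.3], [-0.8, -0.6], [3.0, -0.4], [0.9, -0.6]]
console [ 6.275e-01  2.476e-01  1.780e-01 -3.000e-04]
[[0.0, 0.6], [0.3, 0.6], [-1.2, -0.8], [0.0, 0.3], [-0.7, -0.6], [3.0, -0.4], [0.8, -0.5]]
top panel plane a,b,c [ 0.0031  0.0033 -0.0152]
rail top z -0.00044316465919754964
module top [-0.0078  0.0006  0.0262]
grip top z 0.0627813912653967 [-0.02392095 -0.00950976] [0.02399584 0.01188087]
side panel plane a,b,c [ 0.0014  0.0027 -0.0139]
rail top z 0.0008594648655487618
module top [-0.0005 -0.0045  0.027 ]
grip top z 0.06418565882327161 [-0.02385813 -0.01172272] [0.02329967 0.0119665 ]
```

View pics/ov_t.png

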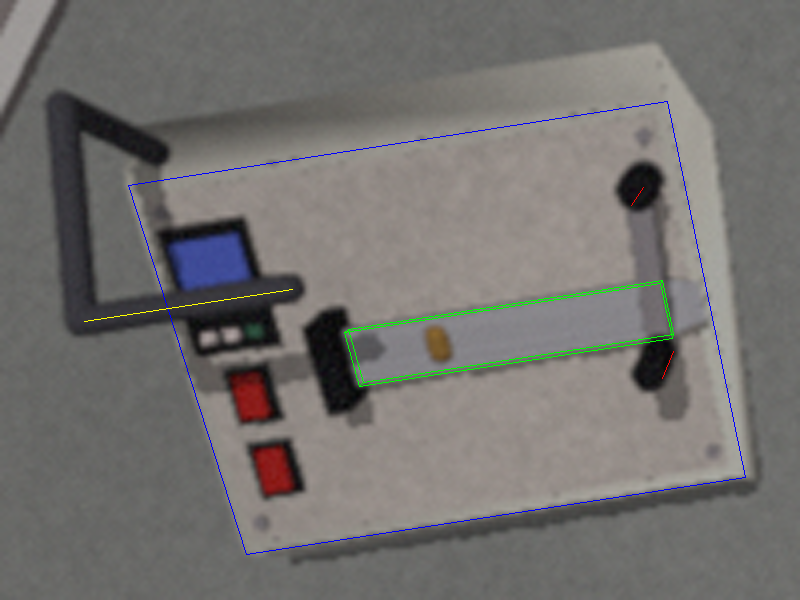

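View pics/ov_s.png

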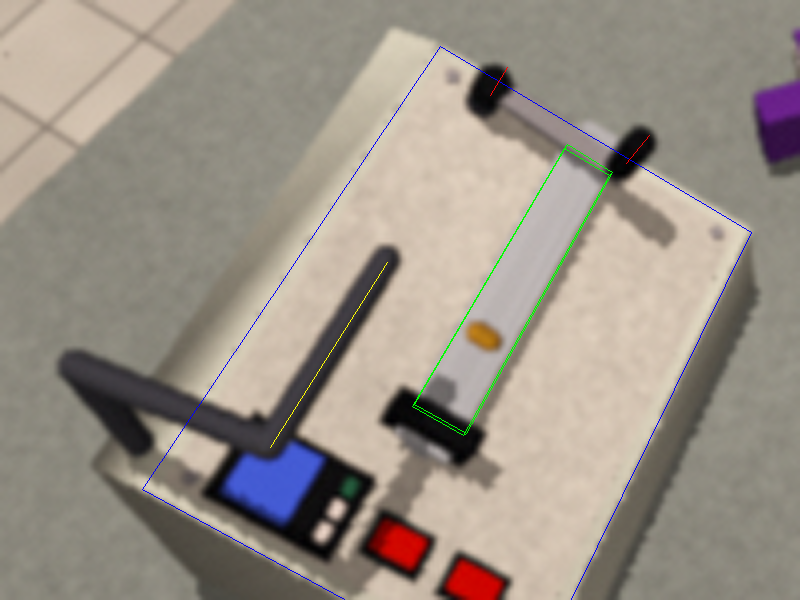

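```bash
cat > run3.py <<'E'
from fit import *
C=lambda x,y:(30+x/4,120+y/4); D=lambda x,y:(70+x/4,220+y/4)
m=1e-3
con=[(t,np.array([0,0,2])*m,C(438,343)),(s,np.array([0,0,2])*m,D(484,335)),
 (t,np.array([0,-140,-2])*m,C(708,306)),
 (s,np.array([-105,-140,-16])*m,D(750,231)),
 (t,np.array([-105,-140,-16])*m,C(747,479)),
 (t,np.array([-105,140,-16])*m,C(248,555)),
 (t,np.array([-15,47,0])*m,C(361,387)),(s,np.array([-15,47,0])*m,D(468,432)),
 (s,np.array([15,47,0])*m,D(418,400))]
for zf in(0,1):
    p,r=fit(None,con,RAIL,[.6,.3,0,0],zf);print("console",p.round(4));print(r.round(1).tolist())
    if not zf: P=p
np.save("con.npy",P)
T=Tz(P[0],P[1],0,P[2])@RAIL
# keeper knob: triangulate its top
K=tri(t,C(649,378),s,D(645,136)); print("knob top world",K,"rail",(K-T[:3,3])@T[:3,:3])
w=lambda p:(ap(T,np.array(p)*m)*1000).round(1)
for th in (0,.08,.8,1.35,1.9): print(th,w([66-84*np.cos(th),-122+84*np.sin(th),40]))
print("rail axes",T[:3,:3].round(4).tolist(),"origin",T[:3,3])
print("mouth",w([0,-140,0]))
from station import bot
o=bot.get_obs();print(o["eef_pos"],Rn.from_quat(np.r_[o["tool_rot"][1:],o["tool_rot"][0]]).as_matrix().round(3).tolist())
# other objects
for n,u,v,c in(("visc top",329,150,t),("bottle",258,315,t),("knobtop",192,214,t)): print(n,back(c,u,v))
E
python3 run3.py
```

```text
console [0.6268 0.2462 0.1775]
[[0.6, 1.0], [1.0, 0.2], [-0.5, -0.4], [0.6, -0.2], [-0.2, -0.3], [-0.2, -0.3], [-0.1, -0.2], [-0.2, -0.4], [-0.5, 0.3]]
console [ 6.268e-01  2.462e-01  1.774e-01 -2.000e-04]
[[0.7, 1.0], [1.0, 0.3], [-0.5, -0.4], [0.6, -0.2], [-0.2, -0.3], [-0.2, -0.3], [-0.0, -0.2], [-0.2, -0.4], [-0.5, 0.3]]
knob top world [0.59960852 0.12353129 0.17876463] rail [-0.01553081 -0.115925    0.06251953]
0 [608.2 118.9 157.4]
0.08 [607.3 125.6 157.6]
0.8 [620.1 182.3 168.6]
1.35 [651.8 210.  186.2]
1.9 [692.5 214.8 206.2]
rail axes [[0.8847, -0.1766, -0.4315], [0.1587, 0.9843, -0.0774], [0.4384, 0.0, 0.8988]] origin [0.61985704 0.24493858 0.1293807 ]
mouth [644.6 107.1 129.4]
[ 0.2871889  -0.61035132  0.2221732 ] [[0.426, -0.905, -0.001], [-0.905, -0.426, 0.001], [-0.001, 0.0, -1.0]]
visc top [ 0.73823536 -0.14341518  0.16756364]
bottle [ 0.4046753  -0.00863604  0.12641854]
knobtop [0.60137699 0.12541815 0.17316744]
```

```bash
cat > mv.py <<'E'
from fit import *
from station import bot
P=np.load("con.npy");RT=Tz(P[0],P[1],0,P[2])@RAIL
def cur():
    o=bot.get_obs();q=o["tool_rot"];return o,o["eef_pos"]*1000,Rn.from_quat(np.r_[q[1:],q[0]]).as_matrix()
def rel(target,az=None):
    """world mm target, jaw azimuth deg -> dx,dy,dz,spin"""
    o,p,R=cur();d=R.T@(np.array(target)-p)
    a=np.degrees(np.arctan2(R[1,0],R[0,0]));sp=0 if az is None else -((az-a+180)%360-180)
    return np.r_[d,sp].round(1)
rail=lambda p:ap(RT,np.array(p,float)*1e-3)*1000
torail=lambda w:(np.array(w)-RT[:3,3]*1000)@RT[:3,:3]
E
python3 - <<'E'
from mv import *
k=rail([66-84*np.cos(.065),-122+84*np.sin(.065),36]);print(k)
print(rel([k[0],k[1],300],85), rel([287.2,-610.4,300]))
E
```

```text
[609.13304572 124.6110391  153.92437134]
[-528.  -604.2  -77.2 -149.8] [ -0.1   0.  -77.8   0. ]
```

step_arm(
  targets=[
    [0, 0, -40, 0, 0.2],
    [0, 0, -77, 0, 0.4],
    [-35, -40, -77, -10, 0.5],
    [-70, -80, -77, -20, 0.5],
    [-105, -120, -77, -30, 0.5],
    [-135, -155, -77, -40, 0.5],
    [-165, -190, -77, -50, 0.5],
    [-195, -223, -77, -60, 0.5],
    [-225, -257, -77, -70, 0.5],
    [-255, -292, -77, -80, 0.5],
    [-285, -326, -77, -90, 0.5],
    [-315, -360, -77, -100, 0.5],
    [-345, -395, -77, -110, 0.5],
    [-375, -430, -77, -120, 0.5],
    [-405, -464, -77, -130, 0.5],
    [-435, -498, -77, -140, 0.5],
    [-465, -532, -77, -149, 0.5],
    [-495, -567, -77, -149, 0.5],
    [-528, -604, -77, -149, 0.5],
    [-528, -604, -77, -149, 0.5],
  ],
  newtons=20,
)

```text
t: 1.82
eef_pos: [0.5886, 0.0778, 0.2998]
tool_rot: [0.0, 0.846, 0.533, -0.0]
contact_force: [0.6, -0.3, 0.0]
gripper_width: 0.501
```

```bash
python3 - <<'E'
from mv import *
k=rail([66-84*np.cos(.065),-122+84*np.sin(.065),36])
print(rel([k[0],k[1],240],85))
E
```

```text
[ 51.1  -1.7  59.8 -20.6]
```

step_arm(
  targets=[
    [20, 0, 10, -7, 0.5],
    [40, -1, 30, -14, 0.5],
    [51, -1.7, 50, -20.6, 0.5],
    [51, -1.7, 60, -20.6, 0.5],
    [51, -1.7, 60, -20.6, 0.5],
  ],
)

```text
t: 2.23
eef_pos: [0.6073, 0.1222, 0.2368]
tool_rot: [-0.001, 0.74, 0.673, -0.002]
contact_force: [-0.5, -0.5, -0.9]
gripper_width: 0.502
```

```bash
python3 - <<'E'
from mv import *
for n in["wrist","top"]:
    d=bot.read_camera(n); pickle.dump(d,open(n+"1.pkl","wb")); cv2.imwrite(f"pics/{n}1.png",d["frame"][:,:,::-1])
o,p,R=cur();print(p,R[:,0],torail(p))
k=rail([66-84*np.cos(.065),-122+84*np.sin(.065),36]);print(rel([k[0],k[1],170],85))
E
```

```text
[608.97188322 121.38957237 239.98155551] [ 9.67303819e-02  9.95310173e-01 -9.44359544e-04] [  19.24858772 -119.68624823  113.66655767]
[ 3.3 -0.1 70.  -0.6]
```

View pics/wrist1.png

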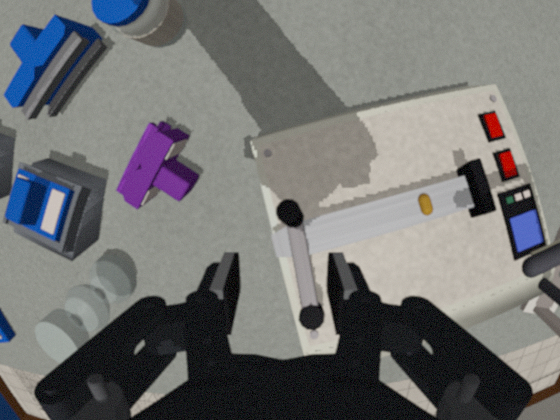

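View pics/top1.png

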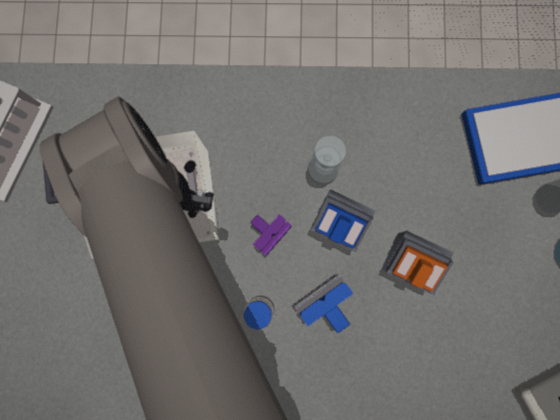

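step_arm(
  targets=[
    [3.3, 0, 30, 0, 0.5],
    [3.3, 0, 55, 0, 0.5],
    [3.3, 0, 68, 0, 0.5],
    [3.3, 0, 68, 0, 0.5],
  ],
)

```text
t: 2.67
eef_pos: [0.6082, 0.124, 0.1701]
tool_rot: [-0.0, 0.74, 0.673, -0.002]
contact_force: [-0.5, 0.1, 0.3]
gripper_width: 0.5
```

```bash
python3 - <<'E'
from mv import *
d=bot.read_camera("wrist"); cv2.imwrite("pics/wrist2.png",d["frame"][:,:,::-1])
o,p,R=cur();print(p,torail(p),o["contact_force"])
# arc plan relative to current pose: knob axis at constant lead
k0=rail([66-84*np.cos(.065),-122+84*np.sin(.065),36])
for th in np.linspace(.065,1.85,17):
    k=rail([66-84*np.cos(th),-122+84*np.sin(th),36]); print(round(th,2),(R.T@(k-k0)).round(0), round(np.degrees(th-.065)*.8,0))
E
```

```text
[609.15706412 124.84705523 171.92048569] [  -9.87493365 -116.31577616   52.14616979] [-0.61371594 -0.77950617  0.02520692]
0.06 [0. 0. 0.] 0.0
0.18 [ 9. -2. -1.] 5.0
0.29 [19. -2. -1.] 10.0
0.4 [28. -2. -3.] 15.0
0.51 [37. -0. -5.] 20.0
0.62 [46.  2. -7.] 26.0
0.73 [54.  5. -9.] 31.0
0.85 [ 62.   9. -12.] 36.0
0.96 [ 69.  14. -16.] 41.0
1.07 [ 76.  19. -19.] 46.0
1.18 [ 82.  25. -23.] 51.0
1.29 [ 87.  32. -27.] 56.0
1.4 [ 91.  40. -31.] 61.0
1.52 [ 95.  47. -35.] 66.0
1.63 [ 97.  56. -39.] 72.0
1.74 [ 98.  64. -43.] 77.0
1.85 [ 98.  72. -47.] 82.0
```

View pics/wrist2.png

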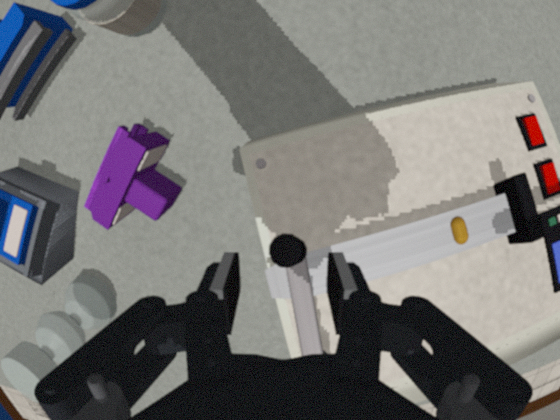

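step_arm(
  targets=[
    [0, 0, 0, 0, 0.7],
    [0, 0, 0, 0, 0.7],
    [9, -2, -1, 5, 0.7],
    [19, -2, -1, 10, 0.7],
    [28, -2, -3, 15, 0.7],
    [37, 0, -5, 20, 0.7],
    [46, 2, -7, 26, 0.7],
    [54, 5, -9, 31, 0.7],
    [62, 9, -12, 36, 0.7],
    [69, 14, -16, 41, 0.7],
    [76, 19, -19, 46, 0.7],
    [82, 25, -23, 51, 0.7],
    [87, 32, -27, 56, 0.7],
    [91, 40, -31, 61, 0.7],
    [95, 47, -35, 66, 0.7],
    [97, 56, -39, 72, 0.7],
    [98, 64, -43, 77, 0.7],
    [98, 72, -47, 82, 0.7],
    [98, 74, -47, 82, 0.7],
    [98, 74, -47, 82, 0.7],
  ],
)

```text
t: 4.38
eef_pos: [0.6929, 0.2171, 0.2203]
tool_rot: [-0.0, 1.0, 0.025, 0.001]
contact_force: [-0.6, -0.6, 1.0]
gripper_width: 0.3
```

```bash
python3 - <<'E'
from mv import *
for n in("wrist","side"):
    d=bot.read_camera(n); cv2.imwrite(f"pics/{n}3.png",d["frame"][:,:,::-1])
    if n=="side": crop(d,70,200,200,150,4,"side3c.png")
o,p,R=cur();print(p,torail(p),o["contact_force"],R[:,0])
E
```

```text
[691.726682  217.0705595 219.2742412] [ 98.56562529 -40.11933128  51.94205554] [-0.3361756   0.38108449 -0.02590586] [9.98763209e-01 4.97195589e-02 1.30162361e-04]
```

View pics/wrist3.png

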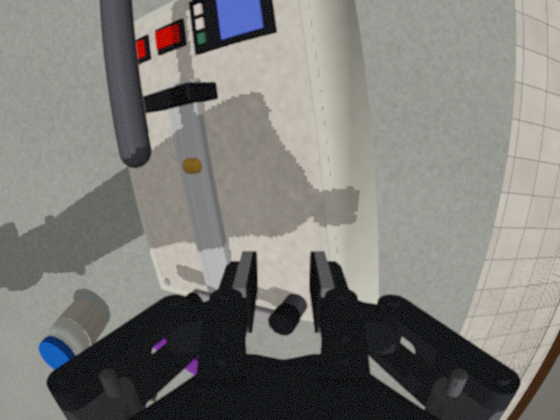

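View pics/side3c.png

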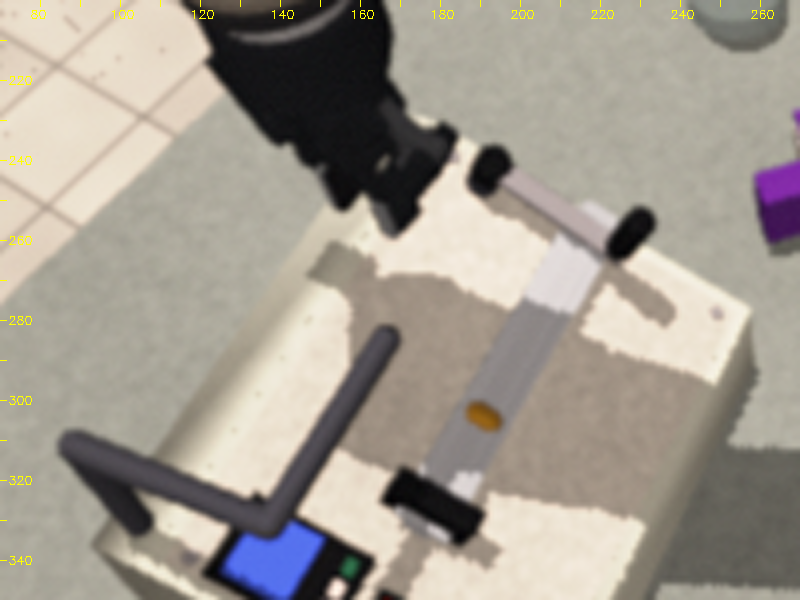

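The keeper did not move: it is still across the rail at side (215,240), so the fingers passed over or beside the knob. I'll re-measure the knob with the wrist view.

```bash
cat >> h.py <<'E'
def fish(d,u,v,z=None):
    f=focal(d);du=u-d["cx"];dv=v-d["cy"];r=np.hypot(du,dv);th=r/f
    ray=np.array([du/r*np.tan(th),dv/r*np.tan(th),1.])
    if z is None: z=d["z_map"][int(round(v)),int(round(u))]
    return (ray*z-d["t"])@d["R"]
def fproj(d,X):
    c=d["R"]@np.asarray(X)+d["t"];th=np.arctan2(np.hypot(c[0],c[1]),c[2]);ph=np.arctan2(c[1],c[0]);r=th*focal(d)
    return np.array([d["cx"]+r*np.cos(ph),d["cy"]+r*np.sin(ph)])
E
python3 - <<'E'
from mv import *
w=load("wrist1")
print("knob",fish(w,290,212),"detent",fish(w,426,204),"orig est",rail([0,0,2]), "finger tip",fish(w,231,262),fish(w,343,262))
print("blue grip top",fish(w,32,195))
c=-w["R"].T@w["t"];print("cam",c)
print(proj(t,np.array([.609,.1246,.154])), proj(t,np.array([.6,.1235,.178])))
E
```

```text
knob [0.60215698 0.12815254 0.17418181] detent [0.61882161 0.24620941 0.13585455] orig est [618.99406845 244.7837865  131.17829283] finger tip [0.59414314 0.10120782 0.2617839 ] [0.59910281 0.15030485 0.2612309 ]
blue grip top [ 0.57799149 -0.15665581  0.1094159 ]
cam [0.53207324 0.13013095 0.38852846]
[194.67958524 211.45035535] [192.39204456 214.41331347]
```

```bash
python3 - <<'E'
from mv import *
w=load("wrist1")
for u in(215,225,231,236,343,338):
    print(u,[(v,*(fish(w,u,v)*1000).round(0)) for v in range(248,300,6)])
d=bot.read_camera("wrist");pickle.dump(d,open("wrist3.pkl","wb"))
print(cur()[1])
print([fproj(d,(cur()[1]+[a,b,-c])*1e-3).round(0).tolist() for a,b,c in((0,0,0),(0,-11,16),(15,-11,16),(15,-11,22),(15,-11,10))])
for u in(240,250,315,320):
    print(u,[(v,*(fish(d,u,v)*1000).round(0)) for v in range(248,300,6)])
E
```

```text
215 [(248, np.float64(700.0), np.float64(23.0), np.float64(1.0)), (254, np.float64(709.0), np.float64(22.0), np.float64(-0.0)), (260, np.float64(718.0), np.float64(20.0), np.float64(-0.0)), (266, np.float64(597.0), np.float64(93.0), np.float64(258.0)), (272, np.float64(598.0), np.float64(94.0), np.float64(264.0)), (278, np.float64(593.0), np.float64(97.0), np.float64(277.0)), (284, np.float64(593.0), np.float64(98.0), np.float64(282.0)), (290, np.float64(595.0), np.float64(98.0), np.float64(284.0)), (296, np.float64(593.0), np.float64(100.0), np.float64(291.0))]
225 [(248, np.float64(701.0), np.float64(37.0), np.float64(-0.0)), (254, np.float64(594.0), np.float64(97.0), np.float64(254.0)), (260, np.float64(594.0), np.float64(98.0), np.float64(260.0)), (266, np.float64(594.0), np.float64(99.0), np.float64(266.0)), (272, np.float64(594.0), np.float64(100.0), np.float64(271.0)), (278, np.float64(594.0), np.float64(101.0), np.float64(276.0)), (284, np.float64(594.0), np.float64(102.0), np.float64(281.0)), (290, np.float64(595.0), np.float64(102.0), np.float64(284.0)), (296, np.float64(59
[... 4108 characters left out ...]
.float64(704.0), np.float64(224.0), np.float64(258.0)), (296, np.float64(704.0), np.float64(221.0), np.float64(259.0))]
320 [(248, np.float64(720.0), np.float64(196.0), np.float64(156.0)), (254, np.float64(708.0), np.float64(230.0), np.float64(237.0)), (260, np.float64(707.0), np.float64(230.0), np.float64(242.0)), (266, np.float64(707.0), np.float64(230.0), np.float64(248.0)), (272, np.float64(706.0), np.float64(230.0), np.float64(253.0)), (278, np.float64(706.0), np.float64(230.0), np.float64(258.0)), (284, np.float64(705.0), np.float64(229.0), np.float64(262.0)), (290, np.float64(705.0), np.float64(229.0), np.float64(266.0)), (296, np.float64(705.0), np.float64(226.0), np.float64(266.0))]
```

```bash
python3 - <<'E'
from mv import *
print(bot.tip_reach,[a for a in dir(bot) if a[0]!='_'])
d=bot.read_camera("side");X=cloud(d)
p=cur()[1]/1000
k=(np.hypot(X[...,0]-p[0],X[...,1]-p[1])<.06)&(X[...,2]>.165)
v,u=np.where(k);z=X[...,2][k]
i=np.argsort(z)[:25]
for j in i: print(u[j],v[j],(X[v[j],u[j]]*1000).round(0))
print("tcp proj",proj(d,p),proj(d,p-[0,0,.022]),p)
E
```

```text
0.022 ['PlanningError', 'get_obs', 'hand_in', 'read_camera', 'tip_reach']
150 261 [746. 223. 165.]
145 265 [748. 236. 165.]
162 257 [730. 202. 165.]
161 256 [734. 201. 165.]
154 261 [738. 219. 165.]
147 276 [725. 254. 165.]
151 260 [745. 220. 166.]
146 278 [723. 259. 166.]
154 258 [743. 213. 166.]
146 277 [725. 257. 166.]
161 253 [739. 195. 166.]
149 262 [745. 226. 166.]
155 259 [739. 214. 166.]
143 280 [725. 266. 166.]
152 262 [739. 223. 166.]
144 273 [735. 252. 166.]
151 261 [743. 222. 166.]
158 260 [731. 213. 167.]
158 251 [707. 218. 228.]
157 252 [706. 222. 230.]
156 253 [706. 225. 230.]
157 251 [707. 220. 231.]
169 259 [673. 222. 231.]
159 249 [706. 215. 232.]
160 248 [706. 212. 232.]
tcp proj [165.2000681 256.3802993] [167.61871499 262.17092752] [0.69149713 0.21696288 0.21890319]
```

```bash
python3 - <<'E'
from mv import *
d=bot.read_camera("side");w=bot.read_camera("wrist");pickle.dump(d,open("side4.pkl","wb"));pickle.dump(w,open("wrist4.pkl","wb"))
for z in(.197,.21,.22,.235): print(z,proj(d,[.677,.217,z]).round(1),proj(d,[.677,.206,z]).round(1),proj(d,[.677,.228,z]).round(1), fproj(w,[.677,.228,z]).round(1),fproj(w,[.677,.206,z]).round(1))
crop(d,120,210,80,70,9,"s4.png");crop(w,190,220,170,110,4.5,"w4.png")
c=-w["R"].T@w["t"];o,p,R=cur();print("cam in tool",R.T@(c*1000-p), w["R"]@R)
w0=load("wrist0");print("cam in tool0",  -w0["R"].T@w0["t"]*1000-np.array([287.1,-610.2,221.9]))
E
```

```text
0.197 [172.9 265.3] [176.5 261.4] [169.4 269.3] [258.8 224.6] [257.9 259.2]
0.21 [171.6 261.9] [175.2 258. ] [168.  265.9] [257.  233.2] [256.3 269.5]
0.22 [170.5 259.3] [174.1 255.3] [166.9 263.3] [255.6 240.6] [254.9 278.4]
0.235 [168.9 255.2] [172.5 251.2] [165.2 259.2] [253.  253.5] [252.6 293.6]
cam in tool [  -0.36961762  -76.76597213 -151.32452391] [[ 9.99999326e-01 -1.09544934e-03 -3.85783207e-04]
 [ 9.31088363e-04  9.54725370e-01 -2.97487144e-01]
 [ 6.94199112e-04  2.97486584e-01  9.54725746e-01]]
cam in tool0 [ 68.71720418  32.73341316 151.42159094]
```

View pics/s4.png

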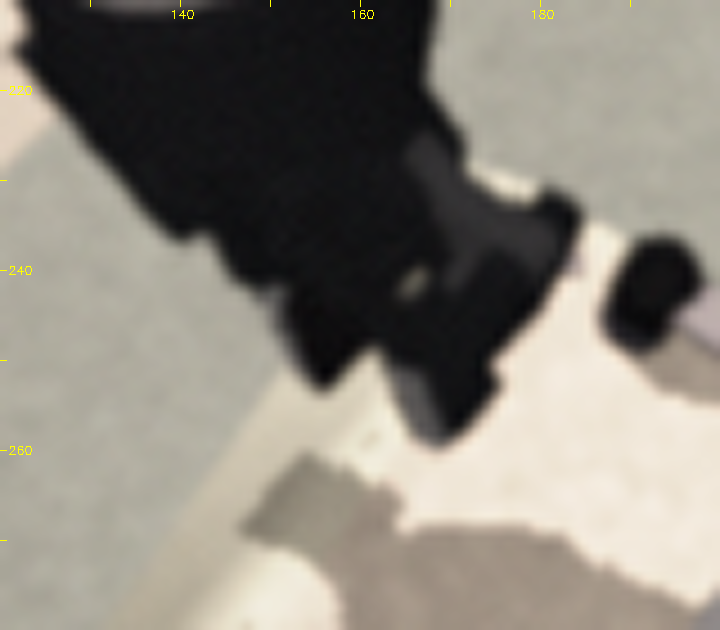

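View pics/w4.png

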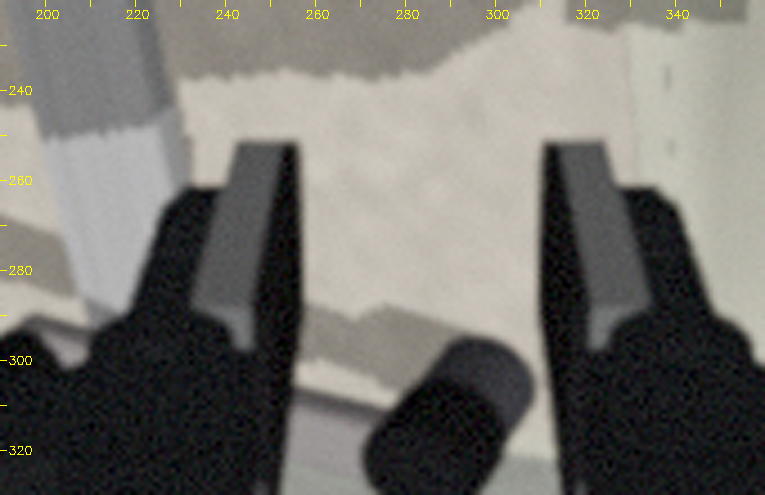

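```bash
python3 - <<'E'
from mv import *
w=load("wrist0")
crop(w,140,250,290,60,2.7,"w0.png")
for u in (170,180,186,392,398): print(u,[(v,*(fish(w,u,v)*1000-[287.1,-610.2,221.9]).round(0)) for v in range(256,290,4)])
E
```

```text
170 [(256, np.float64(-163.0), np.float64(90.0), np.float64(-221.0)), (260, np.float64(-169.0), np.float64(88.0), np.float64(-221.0)), (264, np.float64(-175.0), np.float64(86.0), np.float64(-221.0)), (268, np.float64(-11.0), np.float64(49.0), np.float64(33.0)), (272, np.float64(-10.0), np.float64(48.0), np.float64(37.0)), (276, np.float64(-10.0), np.float64(47.0), np.float64(39.0)), (280, np.float64(-9.0), np.float64(46.0), np.float64(43.0)), (284, np.float64(-9.0), np.float64(45.0), np.float64(46.0)), (288, np.float64(-9.0), np.float64(45.0), np.float64(48.0))]
180 [(256, np.float64(-158.0), np.float64(77.0), np.float64(-222.0)), (260, np.float64(-163.0), np.float64(76.0), np.float64(-222.0)), (264, np.float64(-9.0), np.float64(46.0), np.float64(29.0)), (268, np.float64(-10.0), np.float64(45.0), np.float64(31.0)), (272, np.float64(-8.0), np.float64(44.0), np.float64(37.0)), (276, np.float64(-9.0), np.float64(43.0), np.float64(38.0)), (280, np.float64(-11.0), np.float64(43.0), np.float64(38.0)), (284, np.float64(-12.0), np.float64(42.0), np.float64(39.0)), (288, np.float64(-14.0), np
[... 1037 characters left out ...]
42.0)), (284, np.float64(28.0), np.float64(-34.0), np.float64(45.0)), (288, np.float64(27.0), np.float64(-34.0), np.float64(47.0))]
398 [(256, np.float64(3.0), np.float64(-105.0), np.float64(-86.0)), (260, np.float64(0.0), np.float64(-107.0), np.float64(-86.0)), (264, np.float64(-3.0), np.float64(-110.0), np.float64(-86.0)), (268, np.float64(-6.0), np.float64(-111.0), np.float64(-85.0)), (272, np.float64(30.0), np.float64(-39.0), np.float64(36.0)), (276, np.float64(30.0), np.float64(-37.0), np.float64(40.0)), (280, np.float64(30.0), np.float64(-37.0), np.float64(42.0)), (284, np.float64(29.0), np.float64(-36.0), np.float64(45.0)), (288, np.float64(29.0), np.float64(-35.0), np.float64(49.0))]
```

View pics/w0.png

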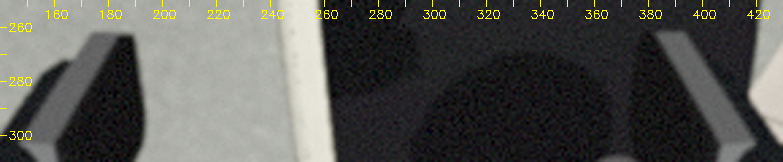

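Both the side and wrist views put the fingertips about 14 mm above the reported TCP, not 22 mm ahead of it, so the fingers passed over the knob. From here on I use the measured offset: tips at TCP z + 14 when nearly shut, + 27 when open.

```bash
python3 - <<'E'
from mv import *
k=rail([66-84*np.cos(.065),-122+84*np.sin(.065),36])
print(rel([k[0],k[1],225],85),rel([k[0],k[1],138],85))
E
```

```text
[-86.8  88.2  -6.1 -82.2] [-86.8  88.2  80.9 -82.2]
```

step_arm(
  targets=[
    [-7, 7, -6, -7, 0.5],
    [-14, 14, -6, -14, 0.5],
    [-21, 21, -6, -21, 0.5],
    [-28, 28, -6, -28, 0.5],
    [-36, 36, -6, -35, 0.5],
    [-44, 44, -6, -42, 0.5],
    [-52, 52, -6, -49, 0.5],
    [-60, 60, -6, -56, 0.5],
    [-68, 69, -6, -63, 0.5],
    [-76, 78, -6, -70, 0.5],
    [-87, 88, -6, -77, 0.5],
    [-87, 88, -6, -82, 0.5],
    [-87, 88, 20, -82, 0.5],
    [-87, 88, 45, -82, 0.5],
    [-87, 88, 65, -82, 0.5],
    [-87, 88, 75, -82, 0.5],
    [-87, 88, 80, -82, 0.5],
    [-87, 88, 80, -82, 0.5],
  ],
)

```text
t: 6.18
eef_pos: [0.6089, 0.1248, 0.1383]
tool_rot: [-0.0, 0.739, 0.674, -0.001]
contact_force: [-0.8, -0.3, -0.2]
gripper_width: 0.498
```

```bash
python3 - <<'E'
from mv import *
for n in("wrist","side"):
    d=bot.read_camera(n); pickle.dump(d,open(n+"5.pkl","wb"))
    if n=="side": crop(d,160,200,110,90,7,"side5.png")
    else: cv2.imwrite("pics/wrist5.png",d["frame"][:,:,::-1])
o,p,R=cur();print(p,o["contact_force"],R[:,0])
E
```

```text
[609.96276609 125.36072133 140.0122892 ] [0.16329751 1.03363174 0.32149307] [9.18822221e-02 9.95769642e-01 6.90300129e-04]
```

View pics/wrist5.png

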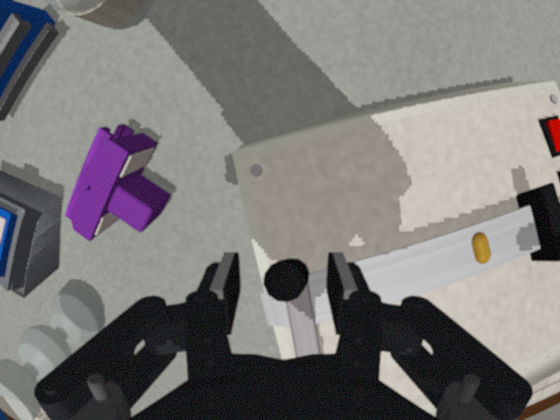

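View pics/side5.png

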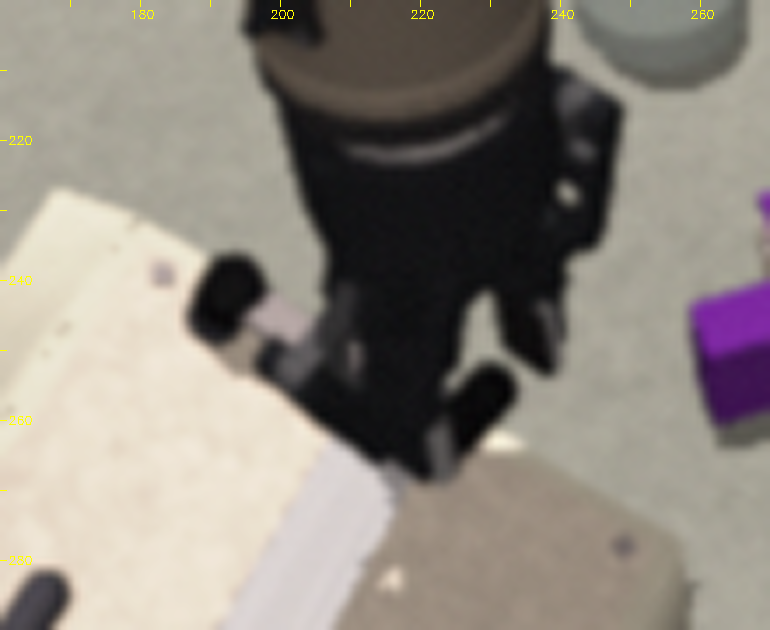

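The knob at wrist (287,280) now sits between the pads and above the tips. Swinging it now.

step_arm(
  targets=[
    [0, 0, 2, 0, 0.68],
    [0, 0, 2, 0, 0.68],
    [9, -2, 2, 5, 0.68],
    [19, -2, 1, 10, 0.68],
    [28, -2, -1, 15, 0.68],
    [37, 0, -3, 20, 0.68],
    [46, 2, -5, 26, 0.68],
    [54, 5, -7, 31, 0.68],
    [62, 9, -10, 36, 0.68],
    [69, 14, -14, 41, 0.68],
    [76, 19, -17, 46, 0.68],
    [82, 25, -21, 51, 0.68],
    [87, 32, -25, 56, 0.68],
    [91, 40, -29, 61, 0.68],
    [95, 47, -33, 66, 0.68],
    [97, 56, -37, 72, 0.68],
    [98, 64, -41, 77, 0.68],
    [98, 72, -45, 82, 0.68],
    [98, 74, -45, 82, 0.68],
    [98, 74, -45, 82, 0.68],
  ],
)

```text
t: 7.95
eef_pos: [0.6928, 0.2167, 0.1868]
tool_rot: [-0.001, 1.0, 0.024, 0.001]
contact_force: [-4.6, -0.6, 9.8]
gripper_width: 0.32
```

```bash
python3 - <<'E'
from mv import *
for n in("wrist","side"):
    d=bot.read_camera(n); pickle.dump(d,open(n+"6.pkl","wb"))
    if n=="side": crop(d,70,200,200,150,4,"side6.png")
    else: cv2.imwrite("pics/wrist6.png",d["frame"][:,:,::-1])
o,p,R=cur();print(p,o["contact_force"],R[:,0],torail(p))
E
```

```text
[692.79403108 216.69589352 186.80475637] [-3.79878394 -0.43752193  9.75465844] [0.9988391  0.04806569 0.00318488] [ 85.2167411  -40.6765596   22.32712954]
```

View pics/wrist6.png

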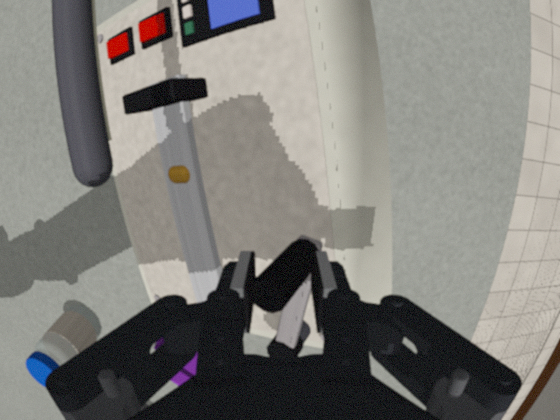

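View pics/side6.png

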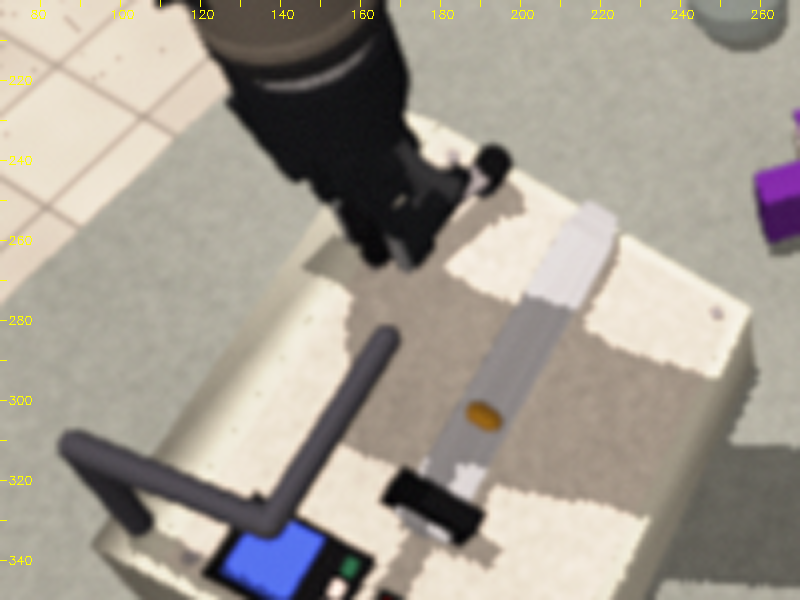

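```bash
cat >> mv.py <<'E'
MT=Tz(.6059,-.1863,0,-.4297)@MOD
modp=lambda p:ap(MT,np.array(p,float)*1e-3)*1000
E
python3 - <<'E'
from mv import *
print(modp([0,0,34]),modp([0,0,48]),modp([0,0,62]))
p=modp([0,0,48]);print(rel([p[0],p[1],260],65.4), "now", rel(cur()[1]+[0,0,70]))
for n,u,v in(("orange grip",422,268),("orange",405,262)): print(n,back(load("top0"),u,v))
E
```

```text
[ 589.20512706 -178.64944136   98.26372811] [ 584.23218619 -176.37055155  111.15079606] [ 579.25924532 -174.09166175  124.03786401]
[-127.1  387.3  -74.2  -62.6] now [  0.2  -0.1 -70.    0. ]
orange grip [ 0.50820309 -0.33710686  0.13001041]
orange [ 0.51998353 -0.31382837  0.09250684]
```

step_arm(
  targets=[
    [0, 0, 0, 0, 0.4],
    [0, 0, -4, 0, 0.35],
    [0, 0, -30, 0, 0.3],
    [0, 0, -60, 0, 0.3],
    [-5, 15, -75, -3, 0.3],
    [-15, 45, -75, -9, 0.3],
    [-25, 75, -75, -15, 0.3],
    [-36, 110, -75, -20, 0.3],
    [-47, 145, -75, -26, 0.3],
    [-59, 180, -75, -31, 0.3],
    [-71, 215, -75, -37, 0.3],
    [-82, 250, -75, -42, 0.3],
    [-94, 285, -75, -48, 0.3],
    [-105, 320, -75, -53, 0.3],
    [-115, 350, -75, -58, 0.3],
    [-122, 372, -75, -62, 0.3],
    [-127, 387, -75, -62.6, 0.3],
    [-127, 387, -75, -62.6, 0.3],
    [-127, 387, -75, -62.6, 0.3],
  ],
)

```text
t: 9.63
eef_pos: [0.5832, -0.1777, 0.259]
tool_rot: [-0.0, 0.843, 0.539, 0.0]
contact_force: [0.8, 0.4, -0.2]
gripper_width: 0.704
```

```bash
python3 - <<'E'
from mv import *
for n in("wrist","top","side"):
    d=bot.read_camera(n); pickle.dump(d,open(n+"7.pkl","wb"))
    if n=="top": crop(d,30,120,200,150,4,"top7.png")
    elif n=="wrist": cv2.imwrite("pics/wrist7.png",d["frame"][:,:,::-1])
o,p,R=cur();print(p,o["contact_force"],R[:,0])
E
```

```text
[ 584.01031481 -174.90687849  259.09353621] [-0.31712202  0.175724    0.9638907 ] [0.4155625  0.90956416 0.00091836]
```

View pics/wrist7.png

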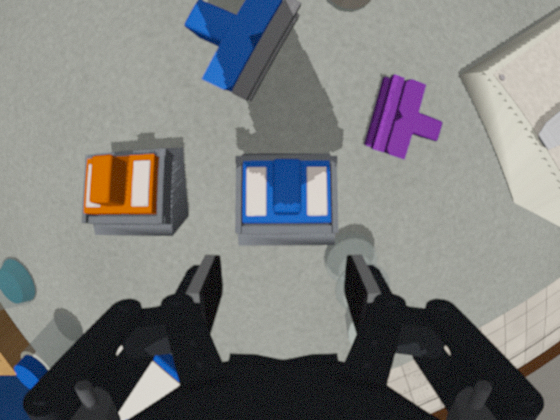

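View pics/top7.png

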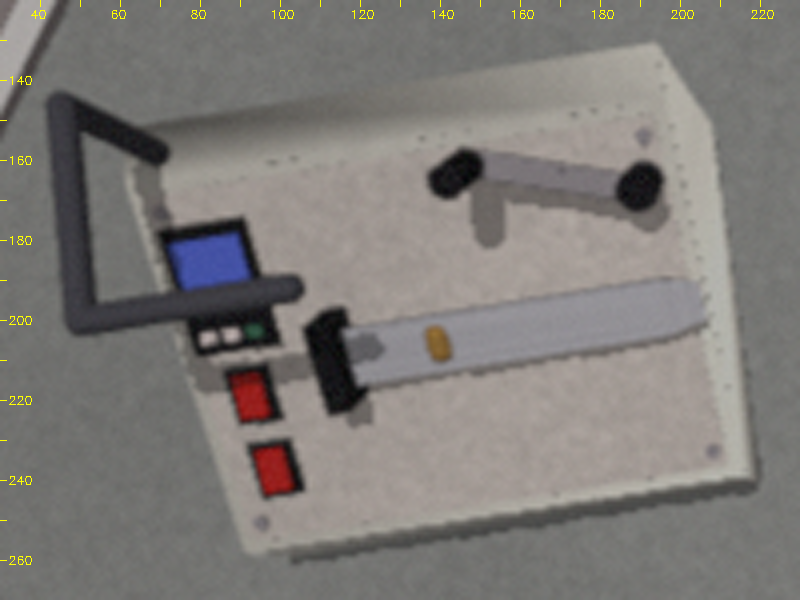

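```bash
python3 - <<'E'
from mv import *
w=load("wrist7");crop(w,220,140,130,110,6,"w7c.png")
for u,v in((287,165),(287,175),(287,185),(250,190),(318,190)): print(u,v,fish(w,u,v)*1000, "model z",)
for q in([25,13,62],[25,-13,62],[-25,13,62],[-25,-13,62],[32,45,24],[-32,45,24],[-32,-45,24]): print(q,fproj(w,modp(q)*1e-3).round(1))
p=modp([0,0,48]);print(rel([p[0],p[1],82.5],65.4))
E
```

```text
287 165 [ 562.57758922 -163.47117493  118.44619747] model z
287 175 [ 570.64539814 -167.19797263  120.47952651] model z
287 185 [ 578.23468763 -170.73176071  124.5975291 ] model z
250 190 [ 574.86161712 -210.1880384    90.2708523 ] model z
318 190 [ 604.08372075 -147.23791435   89.75716728] model z
[25, 13, 62] [298.6 214.8]
[25, -13, 62] [269.7 214.9]
[-25, 13, 62] [298.1 160.6]
[-25, -13, 62] [269.9 160.6]
[32, 45, 24] [328.2 224.2]
[-32, 45, 24] [327.  162.8]
[-32, -45, 24] [240.8 163. ]
[ -1.4   0.8 176.6   0. ]
```

View pics/w7c.png

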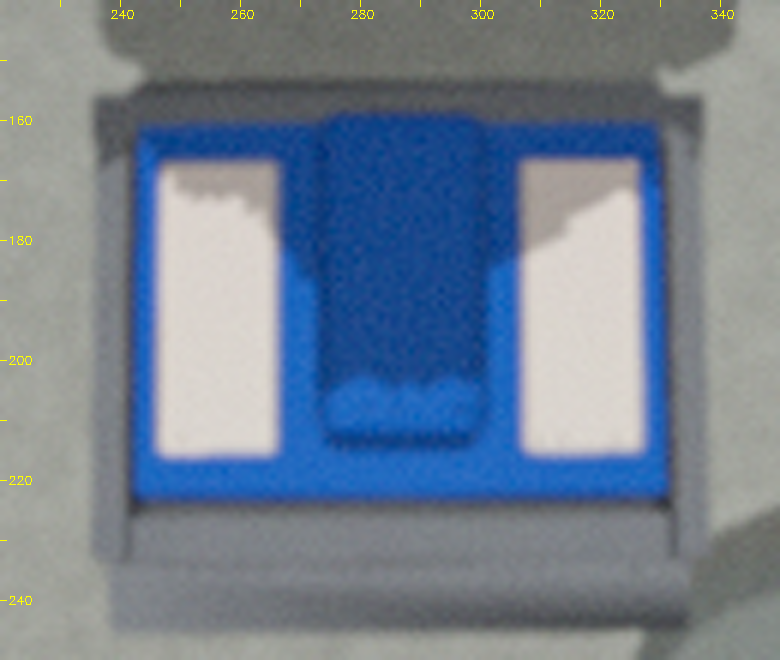

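```bash
python3 - <<'E'
from mv import *
w=bot.read_camera("wrist");crop(w,220,140,130,110,6,"w8c.png")
for q in([25,13,62],[25,-13,62],[-25,13,62],[-25,-13,62],[32,45,24],[-32,45,24],[-32,-45,24]): print(q,fproj(w,modp(q)*1e-3).round(1))
E
```

```text
[25, 13, 62] [295.2 215.3]
[25, -13, 62] [266.3 215.3]
[-25, 13, 62] [295.  161.1]
[-25, -13, 62] [266.7 161. ]
[32, 45, 24] [325.  224.8]
[-32, 45, 24] [324.1 163.4]
[-32, -45, 24] [238.  163.3]
```

View pics/w8c.png

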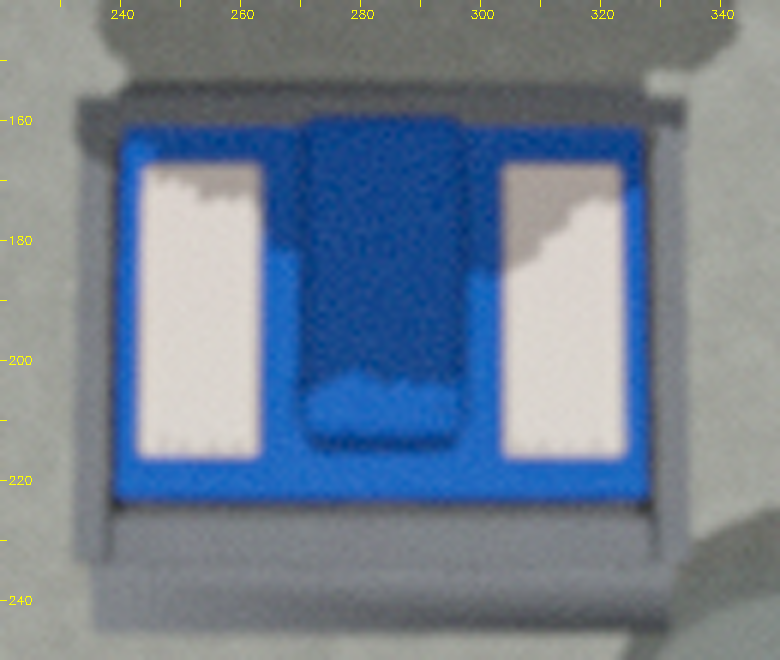

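step_arm(
  targets=[
    [0, 0, 35, 0, 0.3],
    [0, 0, 70, 0, 0.3],
    [0, 0, 105, 0, 0.3],
    [0, 1, 130, 0, 0.35],
    [0, 1, 150, 0, 0.4],
    [0, 1, 165, 0, 0.4],
    [0, 1, 172, 0, 0.4],
    [0, 1, 176, 0, 0.4],
    [0, 1, 176, 0, 0.4],
  ],
)

```text
t: 10.58
eef_pos: [0.5846, -0.1765, 0.0827]
tool_rot: [-0.0, 0.842, 0.54, -0.0]
contact_force: [1.0, -0.9, 0.8]
gripper_width: 0.598
```

```bash
python3 - <<'E'
from mv import *
w=bot.read_camera("wrist");cv2.imwrite("pics/w9.png",w["frame"][:,:,::-1])
s9=bot.read_camera("side");crop(s9,240,120,140,110,5.5,"s9.png")
o,p,R=cur();print(p,o["contact_force"],R[:,0])
E
```

```text
[ 585.29176499 -177.10528313   83.94430401] [-0.14230413  0.61472719  0.78440436] [4.17273931e-01 9.08780657e-01 4.29445343e-04]
```

View pics/w9.png

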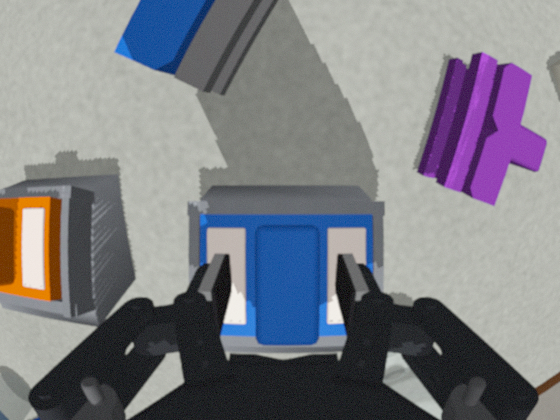

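View pics/s9.png

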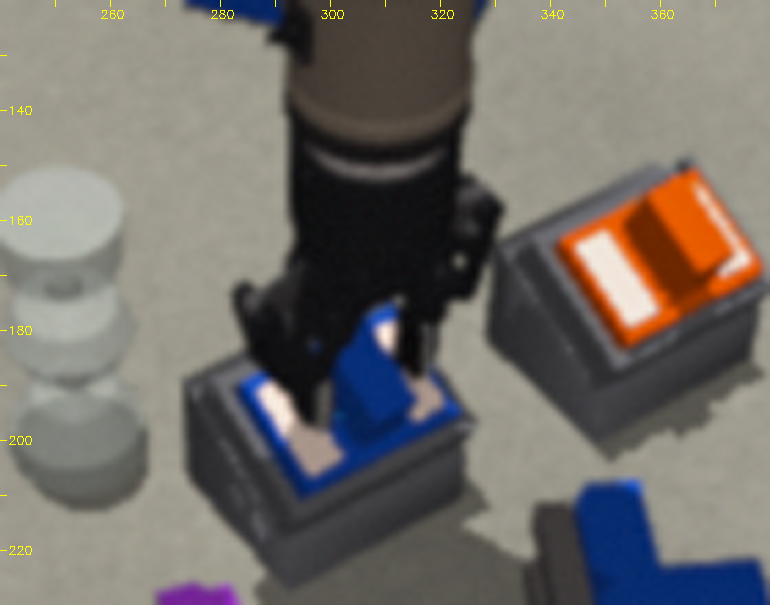

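The grip block at wrist (288,285) is centred between the open pads. Closing.

step_arm(
  targets=[
    [0, 0, 0, 0, 0.7],
    [0, 0, 0, 0, 0.9],
    [0, 0, 0, 0, 0.9],
    [0, 0, 0, 0, 0.9],
    [0, 0, 0, 0, 0.9],
  ],
  newtons=70,
)

```text
t: 11.1
eef_pos: [0.5854, -0.1772, 0.0843]
tool_rot: [0.001, 0.842, 0.54, 0.001]
contact_force: [-0.3, 0.8, 6.0]
gripper_width: 0.293
```

```bash
python3 - <<'E'
from mv import *
o,p,R=cur();print(p,o["contact_force"],R.round(4).tolist(),o["gripper_width"],o["torque"])
n=MT[:3,2];print((R.T@n*10).round(2),"per 10mm")
w=bot.read_camera("wrist");pickle.dump(w,open("w10.pkl","wb"));cv2.imwrite("pics/w10.png",w["frame"][:,:,::-1])
E
```

```text
[ 585.37407242 -177.21626697   84.25395653] [-0.31292955  0.82226888  6.01157622] [[0.4176, 0.9086, 0.0022], [0.9086, -0.4176, -0.0003], [0.0006, 0.0022, -1.0]] 0.2928108949923491 [ 0.19645971  0.19774614 -0.01970237]
[ 0.   -3.89 -9.21] per 10mm
```

View pics/w10.png

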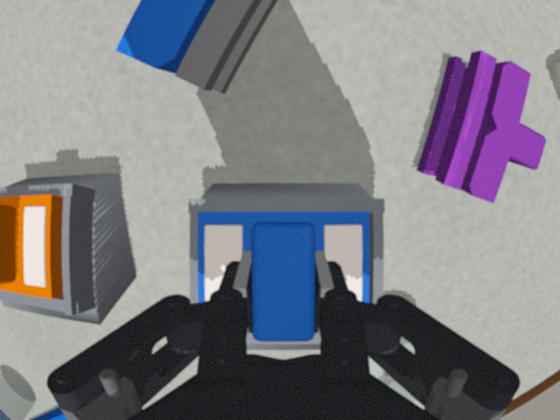

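step_arm(
  targets=[
    [0, -2, -4.6, 0, 0.9],
    [0, -4, -9.2, 0, 0.9],
    [0, -7.8, -18.4, 0, 0.9],
    [0, -11.7, -27.6, 0, 0.9],
    [0, -15.6, -36.8, 0, 0.9],
    [0, -19.5, -46, 0, 0.9],
    [0, -21, -60, 0, 0.9],
    [0, -21, -90, 0, 0.9],
    [0, -21, -115, 0, 0.9],
    [0, -21, -115, 0, 0.9],
    [0, -21, -115, 0, 0.9],
  ],
)

```text
t: 12.07
eef_pos: [0.5661, -0.1686, 0.2]
tool_rot: [0.001, 0.842, 0.54, 0.001]
contact_force: [-0.3, 0.7, -3.4]
gripper_width: 0.298
```

```bash
python3 - <<'E'
from mv import *
o,p,R=cur();print(p,o["contact_force"],R[:,0],o["gripper_width"],o["torque"])
w=bot.read_camera("wrist");pickle.dump(w,open("w11.pkl","wb"));cv2.imwrite("pics/w11.png",w["frame"][:,:,::-1])
s9=bot.read_camera("side");pickle.dump(s9,open("s11.pkl","wb"));crop(s9,240,80,140,110,5.5,"s11.png")
E
```

```text
[ 566.11427594 -168.63315671  199.98301653] [-0.26653501  0.68890866 -3.42498598] [4.17681684e-01 9.08593370e-01 3.13296156e-04] 0.29785167505771526 [-0.0183136   0.0182025   0.00596442]
```

View pics/w11.png

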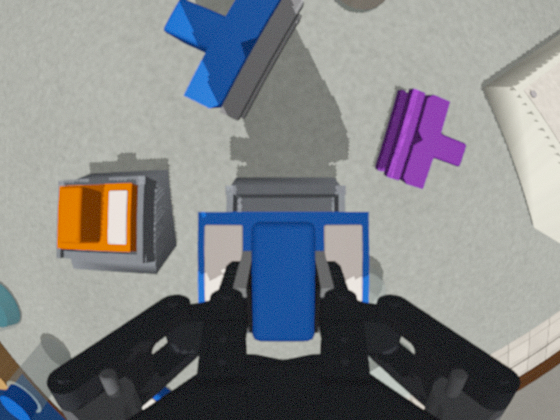

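View pics/s11.png

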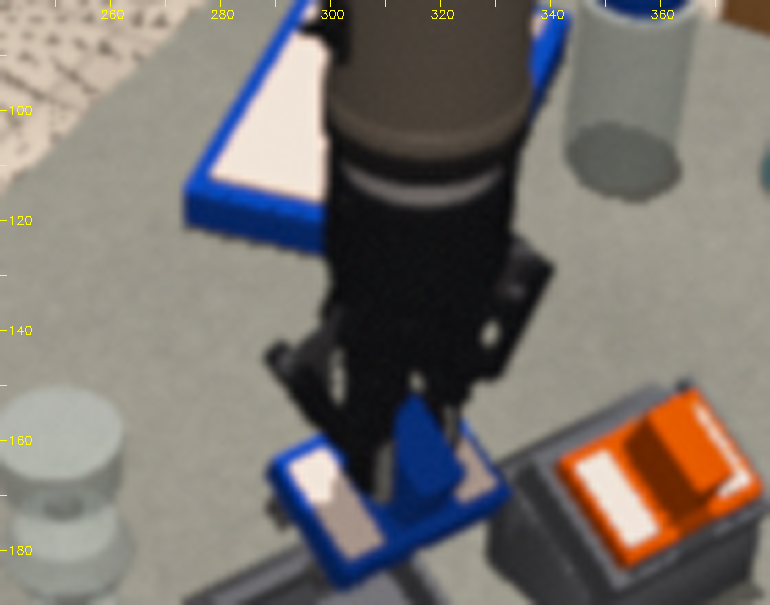

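```bash
python3 - <<'E'
from mv import *
w=load("w11");crop(w,190,200,190,150,4.2,"w11c.png")
E
```

```text
(no output)
```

View pics/w11c.png

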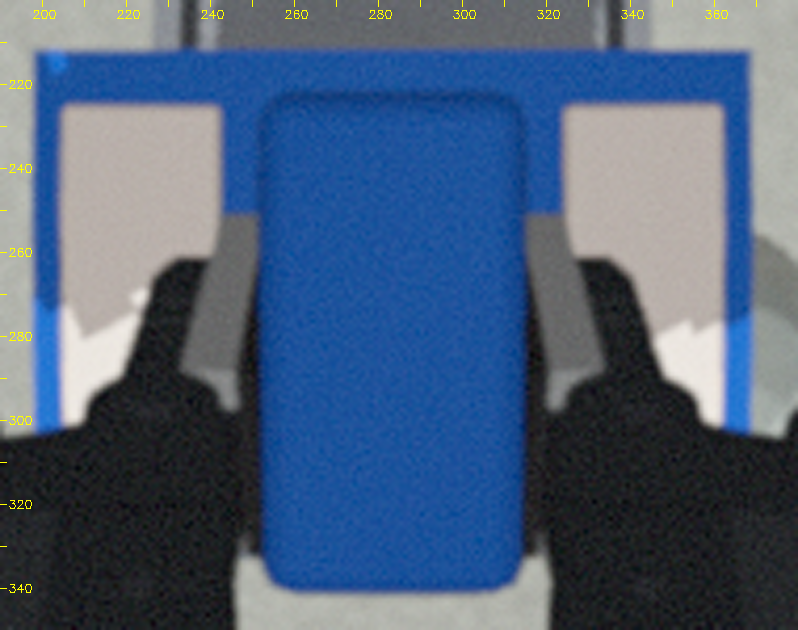

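```bash
cat > heldfit.py <<'E'
from mv import *
def heldfit(w,obs,p0=None):
    """obs: list (local mm, px). returns module world T ; params x,y,z mm world, yaw deg, tilt deg (about own y)"""
    def T(p):
        M=np.eye(4);M[:3,:3]=(Rn.from_euler('z',p[3],degrees=True)*Rn.from_euler('y',-p[4],degrees=True)).as_matrix();M[:3,3]=p[:3]/1000;return M
    r=lambda p:np.concatenate([fproj(w,ap(T(p),np.array(q)*1e-3))-px for q,px in obs])
    o=least_squares(r,p0,loss="soft_l1");return o.x,r(o.x).reshape(-1,2),T(o.x)
E
python3 - <<'E'
from heldfit import *
w=load("w11")
obs=[([-32,-45,24],(198,212)),([-32,45,24],(369,212)),([-25,-13,62],(252.5,222)),([-25,13,62],(314.5,222)),([25,-13,62],(252.5,341)),([25,13,62],(315,341))]
p,r,T=heldfit(w,obs,np.array([580,-180,170,-24.6,23]));print(p.round(2),r.round(1).tolist())
o,tp,R=cur();print("tcp",tp,"in tool",R.T@(p[:3]-tp), "expected from model", R.T@(modp([0,0,0])-np.array([585.37,-177.2,84.25])))
X=T[:3,:3];print((R.T@X).round(3).tolist())
E
```

```text
[ 580.85 -174.51  180.12  -24.63   23.  ] [[1.3, -0.1], [-1.5, -0.2], [-0.8, -0.1], [1.1, -0.1], [-0.1, 0.3], [-0.0, 0.2]]
tcp [ 564.25485735 -168.56852226  197.14106971] in tool [ 1.54320083 17.59052801 16.99155088] expected from model [ 0.31304152 17.40433628 17.25350045]
[[0.001, 1.0, -0.001], [0.92, -0.001, -0.392], [-0.392, -0.001, -0.92]]
```

```bash
cat >> heldfit.py <<'E'
OFF=np.array([1.0,17.5,17.1])
def tcp_for(railpt,az=None,off=OFF):
    if az is None: az=np.degrees(np.arctan2(RT[1,1],RT[0,1]))
    a=np.radians(az);R=np.array([[np.cos(a),np.sin(a),0],[np.sin(a),-np.cos(a),0],[0,0,-1.]])
    return rail(railpt)-R@off,az
E
python3 - <<'E'
from heldfit import *
for q in([0,-215,60],[0,-205,25]):
    t_,az=tcp_for(q);print(t_,az,rel(t_,az))
print(rail([0,0,10])-rail([0,0,0]))
E
```

```text
[614.87924709  24.59825321 200.40834752] 100.16929191452539 [196.7 -34.7  -3.3 -34.9]
[628.21563235  37.15007278 168.9505559 ] 100.16929191452539 [213.6 -27.8  28.1 -34.9]
[-4.31484501 -0.77397595  8.98794046]
```

step_arm(
  targets=[
    [15, -2, -20, -3, 0.9],
    [40, -7, -25, -7, 0.9],
    [65, -12, -25, -12, 0.9],
    [90, -16, -25, -17, 0.9],
    [115, -20, -25, -22, 0.9],
    [140, -25, -20, -27, 0.9],
    [165, -29, -15, -32, 0.9],
    [185, -33, -10, -35, 0.9],
    [195, -35, -4, -35, 0.9],
    [197, -35, -3, -35, 0.9],
    [197, -35, -3, -35, 0.9],
    [197, -35, -3, -35, 0.9],
  ],
)

```text
t: 13.17
eef_pos: [0.6154, 0.023, 0.2002]
tool_rot: [-0.0, 0.642, 0.767, -0.001]
contact_force: [-0.2, -0.9, -3.9]
gripper_width: 0.294
```

```bash
python3 - <<'E'
from heldfit import *
for i in range(2):
    w=bot.read_camera("wrist");o,p,R=cur();c=-w["R"].T@w["t"]*1000;print(p,np.degrees(np.arctan2(R[1,0],R[0,0])),R.T@(c-p))
pickle.dump(w,open("w12.pkl","wb"));cv2.imwrite("pics/w12.png",w["frame"][:,:,::-1])
for q in([0,0,3],[15,0,0],[-15,0,0],[15,-110,0],[-15,-110,0],[10,-140,-2],[-10,-140,-2]): print(q,fproj(w,rail(q)*1e-3).round(1))
E
```

```text
[615.65147335  22.75362232 200.60944187] 100.12109310057868 [   0.87847064  -76.39878046 -150.965184  ]
[615.81451143  22.8371569  200.92336074] 100.12573073507929 [   0.61697294  -76.40147477 -151.04609586]
[0, 0, 3] [517.2 257.4]
[15, 0, 0] [515.5 273.4]
[-15, 0, 0] [514.7 241.5]
[15, -110, 0] [414.4 283.1]
[-15, -110, 0] [414.  246.6]
[10, -140, -2] [379.4 278.7]
[-10, -140, -2] [379.2 253.9]
```

View pics/w12.png

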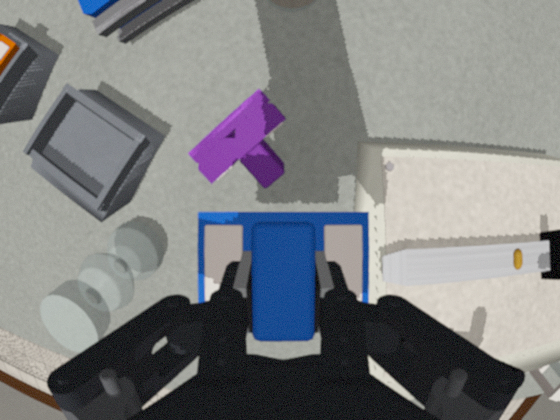

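```bash
python3 - <<'E'
from heldfit import *
crop(load("w12"),360,210,190,110,4.2,"w12c.png")
E
```

View pics/w12c.png

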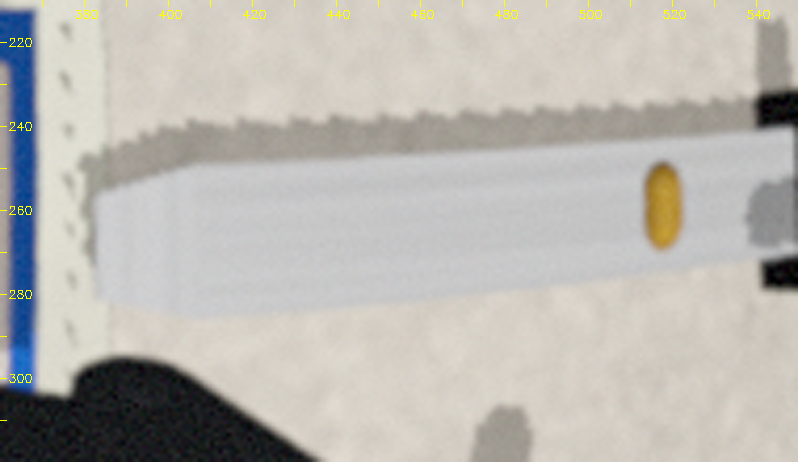

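```bash
cat > railfit.py <<'E'
from heldfit import *
def railfit(w,obs,sig=(2,2,1.5,.3)):
    def T(p): return Tz(P[0]+p[0]/1e3,P[1]+p[1]/1e3,p[2]/1e3,P[2]+np.radians(p[3]))@RAIL
    r=lambda p:np.concatenate([np.concatenate([fproj(w,ap(T(p),np.array(q)*1e-3))-px for q,px in obs])/1.0,np.array(p)/sig])
    o=least_squares(r,[0,0,0,0]);return o.x,r(o.x)[:-4].reshape(-1,2),T(o.x)
E
python3 - <<'E'
from railfit import *
w=load("w12")
obs=[([10,-140,-2],(383,280)),([-10,-140,-2],(382,256)),([0,0,3],(517.5,259)),([15,-120,0],(407,285.5)),([-15,-120,0],(405,249)),([15,40,0],(545,271.5)),([-15,40,0],(545,240.5))]
p,r,T=railfit(w,obs);print("corr mm,mm,mm,deg",p.round(2),r.round(1).tolist())
hobs=[([-32,-45,24],(198,212)),([-32,45,24],(369,212)),([-25,-13,62],(252.5,222)),([-25,13,62],(314.5,222)),([25,-13,62],(252.5,341)),([25,13,62],(315,341))]
h,hr,H=heldfit(w,hobs,np.array([650,30,180,10,23]));print(h.round(2))
L=np.linalg.inv(T)@H;print("module in rail (wrist)",(L[:3,3]*1e3).round(2),L[:3,:3].round(3).tolist())
L=np.linalg.inv(RT)@H;print("module in rail (prior)",(L[:3,3]*1e3).round(2))
E
```

```text
corr mm,mm,mm,deg [0.82 2.59 0.8  0.02] [[-0.7, 0.5], [0.1, -0.3], [1.6, -0.2], [-1.0, -0.0], [0.7, -0.2], [-0.3, -0.6], [-1.1, 0.4]]
[631.34  26.67 180.69  10.23  22.77]
module in rail (wrist) [  -3.54 -219.25   57.92] [[0.998, -0.001, 0.056], [0.001, 1.0, -0.0], [-0.056, 0.0, 0.998]]
module in rail (prior) [  -1.98 -216.86   58.05]
```

```bash
cat >> railfit.py <<'E'
def railmove(v):
    o,p,R=cur();return (R.T@(RT[:3,:3]@np.array(v,float))).round(1)
E
python3 - <<'E'
from railfit import *
print(railmove([3,17,-53]),railmove([0,10,0]),railmove([10,0,0]),railmove([0,0,10]))
E
```

```text
[17.1 25.9 46.3] [10. -0. -0.] [ 0.   9.  -4.4] [-0.  -4.4 -9. ]
```

step_arm(
  targets=[
    [8, 5, 10, 0, 0.9],
    [17, 12, 22, 0, 0.9],
    [17, 19, 34, 0, 0.9],
    [17, 24, 42, 0, 0.9],
    [17, 26, 46, 0, 0.9],
    [17, 26, 46, 0, 0.9],
    [17, 26, 46, 0, 0.9],
  ],
)

```text
t: 13.85
eef_pos: [0.6383, 0.0462, 0.1543]
tool_rot: [-0.0, 0.641, 0.768, -0.0]
contact_force: [0.1, 0.3, -2.9]
gripper_width: 0.295
```

```bash
python3 - <<'E'
from railfit import *
w=bot.read_camera("wrist");pickle.dump(w,open("w13.pkl","wb"));crop(w,190,190,370,150,2.1,"w13.png");crop(w,360,190,190,130,4.2,"w13c.png")
s=bot.read_camera("side");pickle.dump(s,open("s13.pkl","wb"));crop(s,180,200,110,90,7,"s13.png")
tt=bot.read_camera("top");pickle.dump(tt,open("t13.pkl","wb"));crop(tt,150,140,130,100,6,"t13.png")
print(cur()[0]["contact_force"])
E
```

```text
[-0.47247303 -0.58097    -3.45821076]
```

View pics/w13c.png

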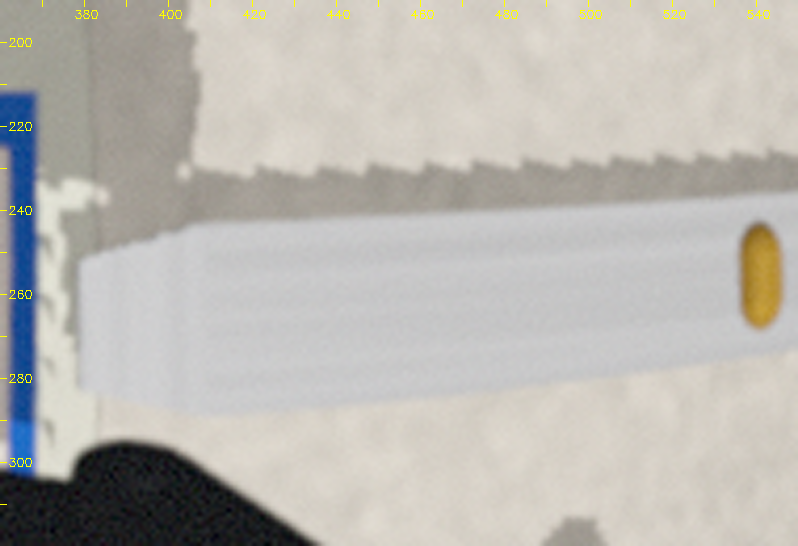

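View pics/s13.png

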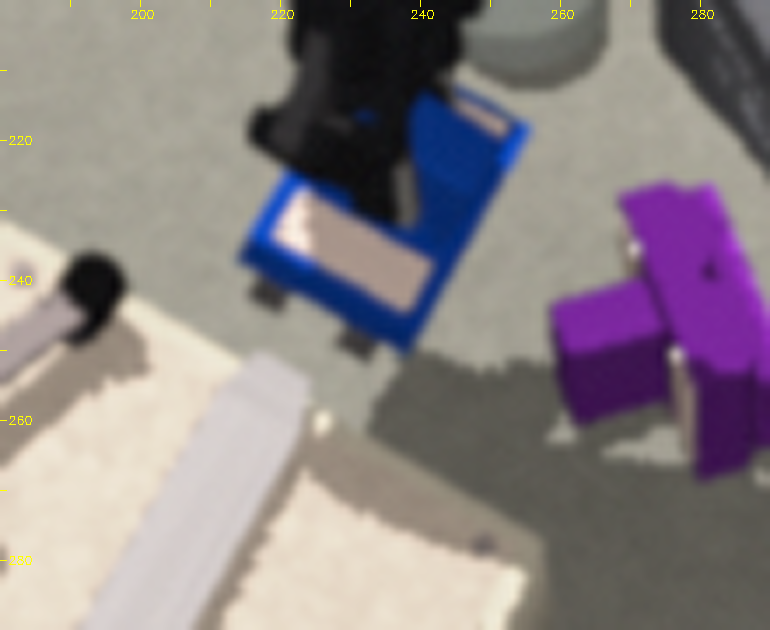

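View pics/w13.png

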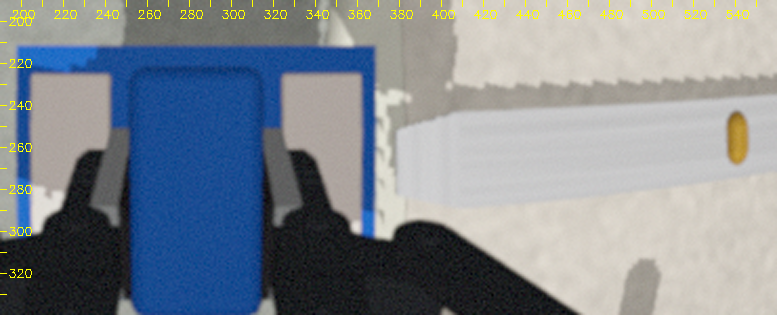

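View pics/t13.png

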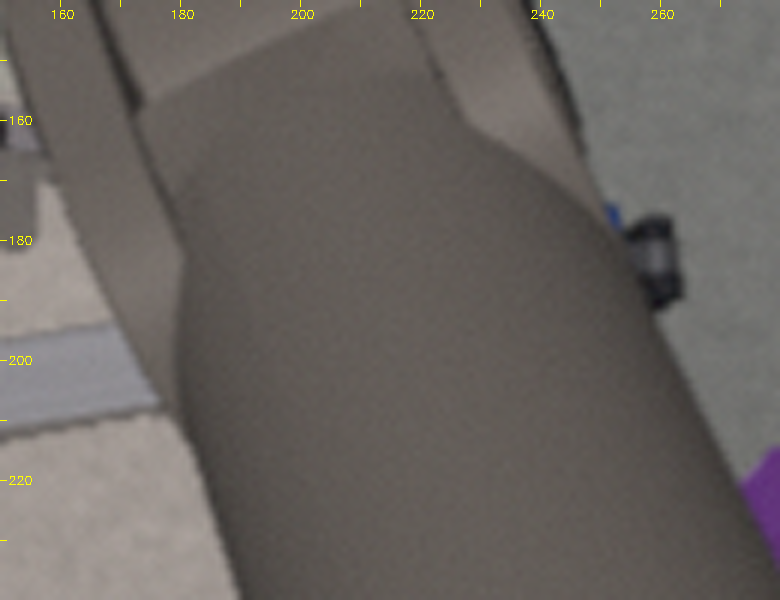

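```bash
cat > rel13.py <<'E'
from railfit import *
import sys
def analyse(w,obs,hobs):
    p,r,T=railfit(w,obs);print("corr",p.round(2),r.round(1).tolist())
    h,hr,H=heldfit(w,hobs,np.array([650,30,150,10,23]));print(h.round(2))
    for n,TT in(("wristfit",T),("prior",RT)):
        L=np.linalg.inv(TT)@H;print(n,"module in rail",(L[:3,3]*1e3).round(2),"tilt err",np.degrees(np.arcsin(L[0,2])).round(2),"yaw",np.degrees(L[1,0]).round(2))
    # depth
    def pts(us,vs): return np.array([fish(w,u,v) for u in us for v in vs if w["z_map"][v,u]>0])
    R_=pts(range(420,530,6),range(252,270,3)); B=np.vstack([pts(range(208,236,4),range(228,256,4)),pts(range(332,360,4),range(228,250,4))]);G=pts(range(262,308,4),range(230,330,6))
    for n,TT in(("wristfit",T),("prior",RT)):
        I=np.linalg.inv(TT);a=ap(I,R_)*1e3;print(n,"rail top z depth",np.median(a[:,2]).round(2),np.polyfit(a[:,1],a[:,2],1).round(4))
    HI=np.linalg.inv(H)
    for n,q in(("body",B),("grip",G)):
        a=ap(HI,q)*1e3;print(n,"local z",np.median(a[:,2]).round(2),"slope x",np.polyfit(a[:,0],a[:,2],1).round(4))
    return T,H
HOBS=[([-32,-45,24],(198,212)),([-32,45,24],(369,212)),([-25,-13,62],(252.5,222)),([-25,13,62],(314.5,222)),([25,-13,62],(252.5,341)),([25,13,62],(315,341))]
E
python3 - <<'E'
from rel13 import *
w=load("w13")
analyse(w,[([10,-140,-2],(379,283)),([-10,-140,-2],(379,252)),([0,0,3],(540.5,255)),([15,-120,0],(406,289)),([-15,-120,0],(406,243.5))],HOBS)
print("tcp-based",torail(cur()[1]+ cur()[2]@OFF))
# side view: module corners
s=load("s13")
L=RT.copy()
for q in([-32,45,24],[32,45,24],[-32,45,0],[-32,-45,24]):
    for x,z in((0,5),):
        print(q,proj(s,ap(RT@Tz(x/1e3,-.202,z/1e3,0)@tilt(-3,0),np.array(q)*1e-3)).round(1))
E
```

```text
corr [ 1.72  2.85 -0.9   0.17] [[-1.4, -0.2], [-1.6, -0.2], [0.8, 0.6], [1.4, 0.1], [0.9, -0.4]]
[653.98  50.11 134.41  10.37  22.76]
wristfit module in rail [  -0.63 -200.26    6.91] tilt err 3.24 yaw 0.03
prior module in rail [   1.48 -197.79    4.88] tilt err 3.24 yaw 0.18
wristfit rail top z depth 1.5 [-1.4000e-03  1.4165e+00]
prior rail top z depth -0.35 [-1.000e-04 -3.546e-01]
body local z 28.44 slope x [-2.43000e-02  2.80684e+01]
grip local z 64.98 slope x [-0.     64.9933]
tcp-based [   4.70924567 -197.88541336    7.7278686 ]
[-32, 45, 24] [240.6 248.3]
[32, 45, 24] [215.9 234.2]
[-32, 45, 0] [237.8 252.4]
[-32, -45, 24] [256.6 219. ]
```

step_arm(
  targets=[
    [0, 1, 3, 0, 0.9],
    [0, 1.8, 5.8, 0, 0.9],
    [0, 1.8, 5.8, 0, 0.9],
    [4, 1.8, 5.8, 0, 0.9],
    [8, 1.8, 5.8, 0, 0.9],
    [11, 1.8, 5.8, 0, 0.9],
    [11, 1.8, 5.8, 0, 0.9],
  ],
)

```text
t: 14.58
eef_pos: [0.6379, 0.0592, 0.1494]
tool_rot: [-0.0, 0.64, 0.768, 0.0]
contact_force: [0.5, -0.0, -3.3]
gripper_width: 0.3
```

```bash
python3 - <<'E'
from railfit import *
s=bot.read_camera("side");pickle.dump(s,open("s14.pkl","wb"));crop(s,190,200,80,70,9,"s14.png")
w=bot.read_camera("wrist");pickle.dump(w,open("w14.pkl","wb"));crop(w,330,190,190,130,4.2,"w14c.png")
o,p,R=cur();print(p,o["contact_force"],o["torque"])
E
```

```text
[638.0798596   58.01962927 149.21408436] [-0.59452992 -0.17183009 -3.8391566 ] [-0.03470258  0.06745093 -0.00389187]
```

View pics/s14.png

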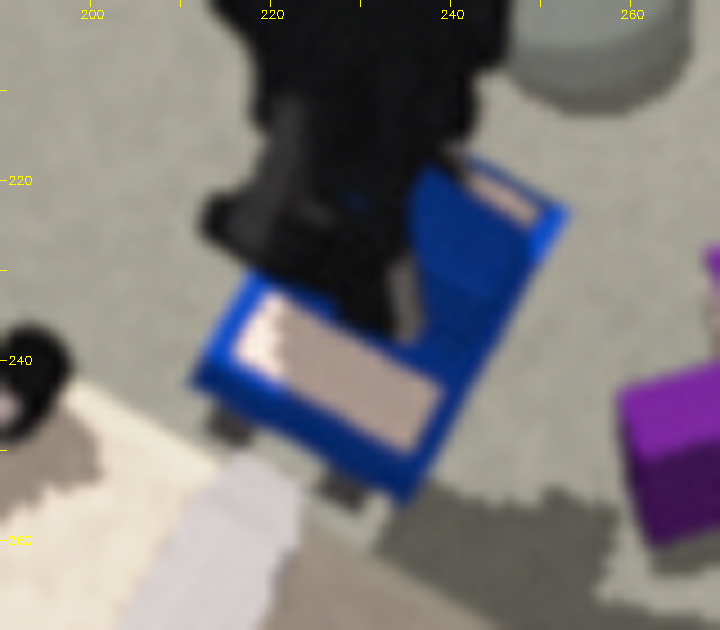

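View pics/w14c.png

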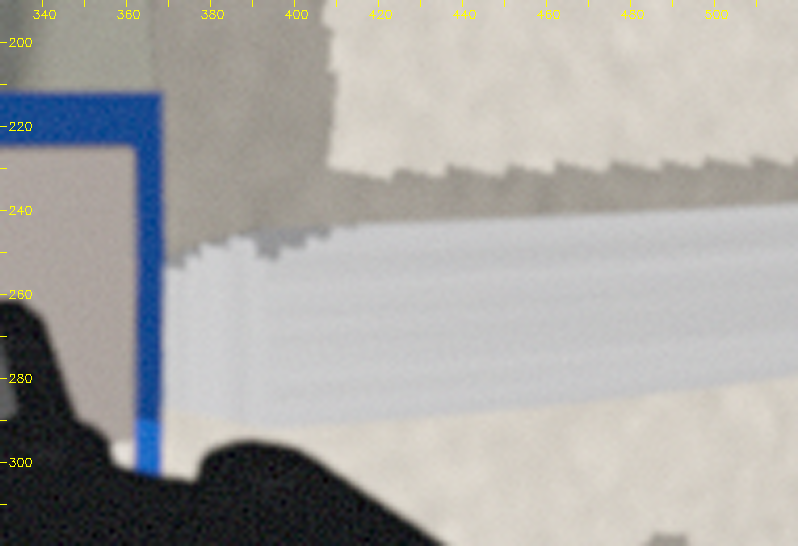

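```bash
cat > ov.py <<'E'
from railfit import *
def box(x0,x1,y0,y1,z0,z1):
    c=np.array([[x,y,z] for x in(x0,x1) for y in(y0,y1) for z in(z0,z1)])*1e-3
    return c,[(i,j) for i in range(8) for j in range(i+1,8) if bin(i^j).count('1')==1]
def overlay(d,pr,items,x0,y0,w,h,k,name):
    im=np.ascontiguousarray(cv2.resize(d["frame"][y0:y0+h,x0:x0+w,::-1],None,fx=k,fy=k,interpolation=cv2.INTER_CUBIC))
    for T,(c,e),col in items:
        q=np.array([pr(d,ap(T,p)) for p in c]);q=(q-[x0,y0]+.5)*k-.5
        for i,j in e: cv2.line(im,tuple(np.int32(q[i])),tuple(np.int32(q[j])),col,1,cv2.LINE_AA)
    cv2.imwrite("pics/"+name,im)
def modT(x,y,z,tl=-3,T=None):
    M=np.eye(4);M[:3,3]=np.array([x,y,z])/1e3;return (RT if T is None else T)@M@tilt(tl,0)
E
python3 - <<'E'
from ov import *
s=load("s14");w=load("w14")
r=(RT,box(-15,15,-120,47,-6,0),(0,255,0)); tip=(RT,box(-10,10,-140,-139,-4,-2),(0,200,0))
M=modT(0,-188,1)
it=[r,tip,(M,box(-32,32,-45,45,0,24),(0,255,255)),(M,box(-25,25,-13,13,24,62),(255,255,0))]
overlay(s,proj,it,170,190,110,90,7,"ov14s.png")
overlay(w,fproj,it,190,190,370,160,2.1,"ov14w.png")
E
```

```text
(no output)
```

View pics/ov14s.png

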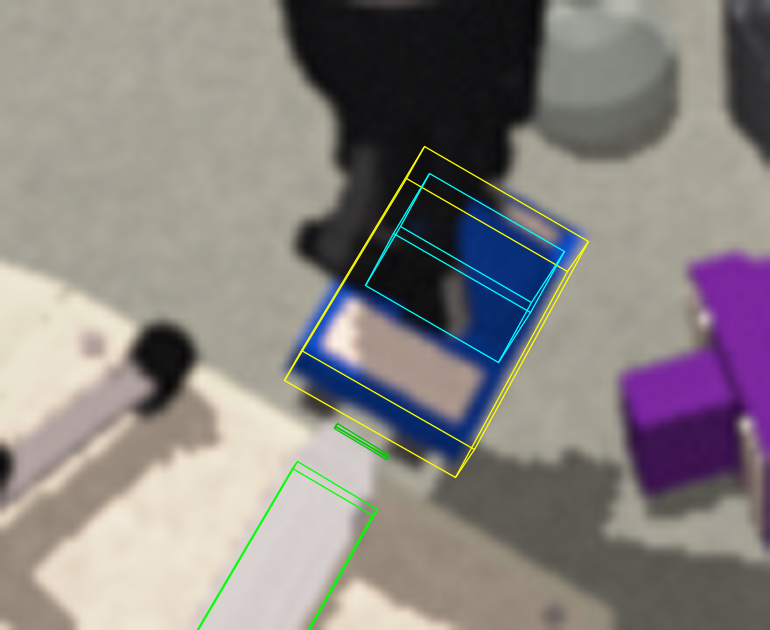

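View pics/ov14w.png

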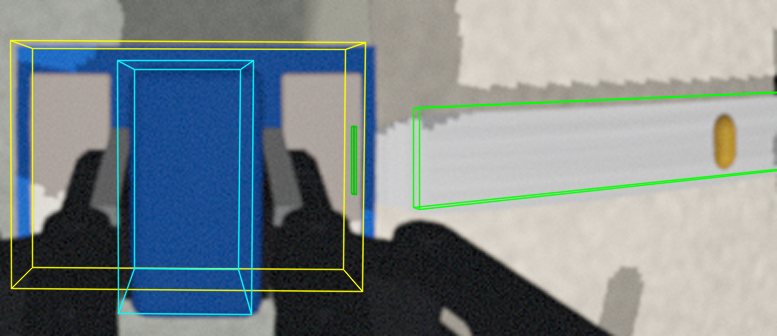

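```bash
python3 - <<'E'
from rel13 import *
w=load("w14")
print("pred detent",fproj(w,rail([0,0,3])*1e-3),"head -120",fproj(w,rail([15,-120,0])*1e-3),fproj(w,rail([-15,-120,0])*1e-3))
crop(w,480,210,80,80,8,"w14d.png")
E
```

```text
pred detent [534.65990689 255.51129113] head -120 [389.71177289 289.30509804] [389.46078845 240.99880847]
```

View pics/w14d.png

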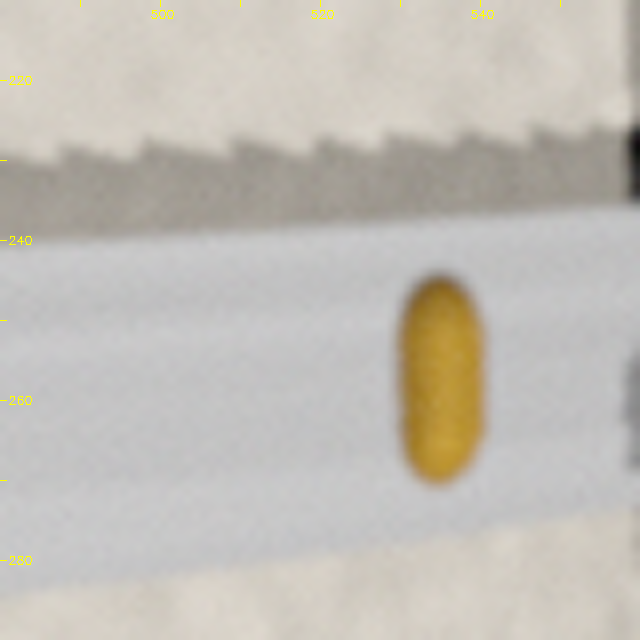

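step_arm(
  targets=[
    [0, 0.4, 0.9, 0, 0.9],
    [3, 0.4, 0.9, 0, 0.9],
    [6, 0.4, 0.9, 0, 0.9],
    [9, 0.4, 0.9, 0, 0.9],
    [12, 0.4, 0.9, 0, 0.9],
    [12, 0.4, 0.9, 0, 0.9],
  ],
)

```text
t: 15.18
eef_pos: [0.6361, 0.0708, 0.1483]
tool_rot: [-0.0, 0.64, 0.768, 0.0]
contact_force: [-0.3, -0.4, -3.8]
gripper_width: 0.296
```

```bash
python3 - <<'E'
from railfit import *
s=bot.read_camera("side");pickle.dump(s,open("s15.pkl","wb"));crop(s,180,210,80,70,9,"s15.png")
w=bot.read_camera("wrist");pickle.dump(w,open("w15.pkl","wb"));crop(w,330,190,190,130,4.2,"w15c.png")
o,p,R=cur();print(p,o["contact_force"],o["torque"])
E
```

```text
[636.34345282  69.71219776 148.26999018] [-0.54207728  0.8240314  -3.89802479] [-0.00416249  0.05108842  0.00332746]
```

View pics/s15.png

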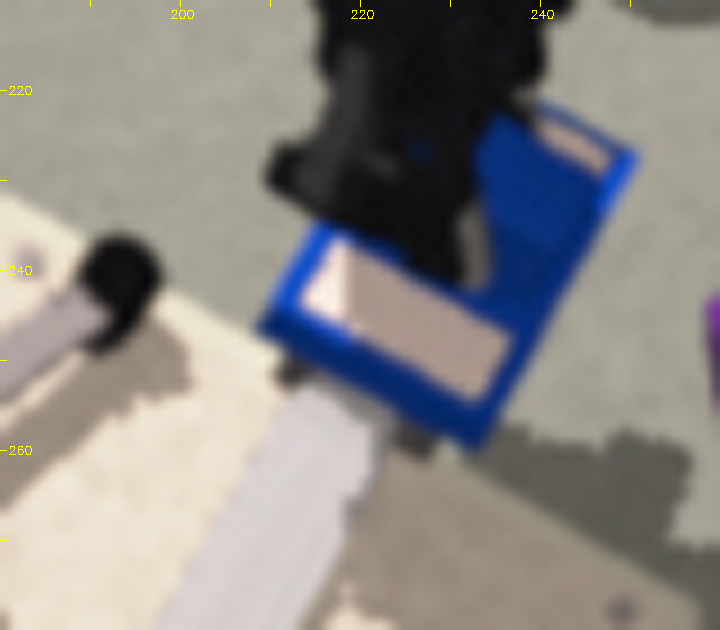

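View pics/w15c.png

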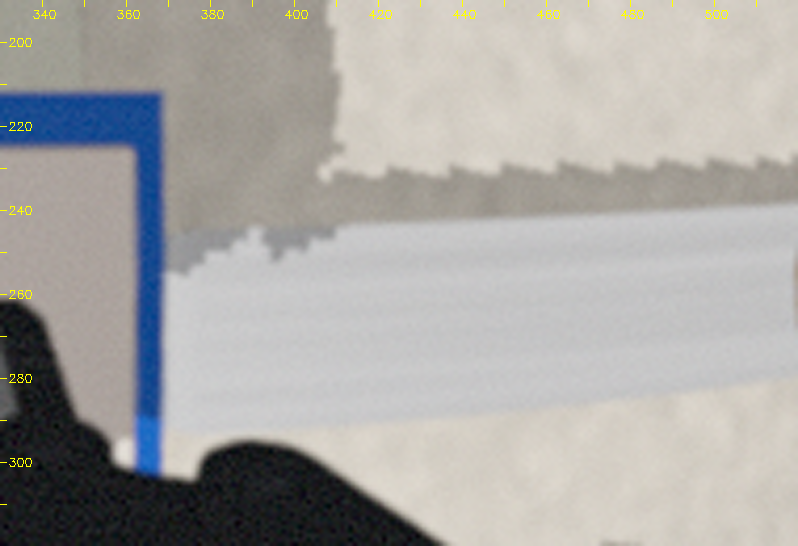

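The rail tip, at side (216,255), is entering the channel between the dark walls, centred and with no contact force. Continuing gently.

step_arm(
  targets=[
    [3, 0, 0, 0, 0.9],
    [6, 0, 0, 0, 0.9],
    [9, 0, 0, 0, 0.9],
    [12, 0, 0, 0, 0.9],
    [15, 0, 0, 0, 0.9],
    [15, 0, 0, 0, 0.9],
  ],
)

```text
t: 15.78
eef_pos: [0.6336, 0.0848, 0.1476]
tool_rot: [-0.0, 0.641, 0.768, 0.0]
contact_force: [3.5, 1.7, -10.4]
gripper_width: 0.294
```

```bash
python3 - <<'E'
from railfit import *
s=bot.read_camera("side");pickle.dump(s,open("s16.pkl","wb"));crop(s,180,210,80,70,9,"s16.png")
o,p,R=cur();print(p,o["contact_force"],o["torque"])
E
```

```text
[633.56783449  84.8427469  147.59419877] [  3.05892157   1.21659941 -11.34576484] [ 0.02404681 -0.87944515 -0.14593762]
```

View pics/s16.png

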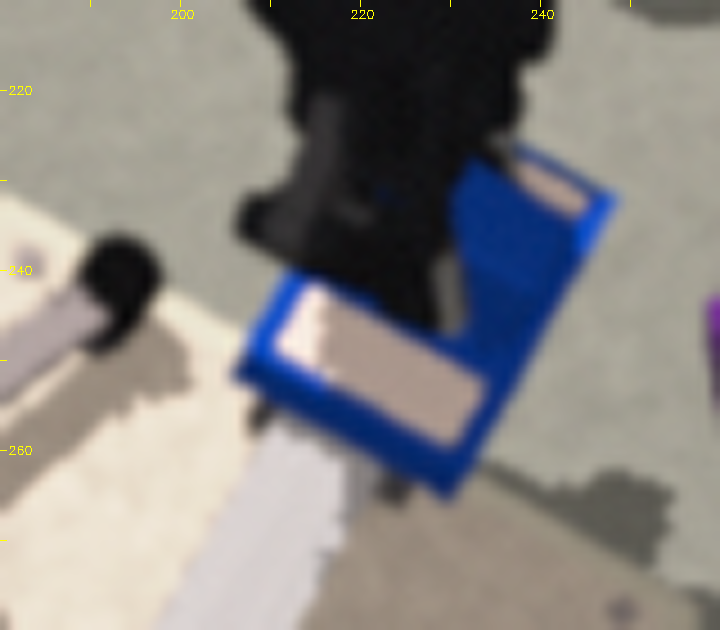

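step_arm(
  targets=[
    [0, 0.5, 1.0, 0, 0.9],
    [0, 0.5, 1.0, 0, 0.9],
    [3, 0.5, 1.0, 0, 0.9],
    [6, 0.5, 1.0, 0, 0.9],
    [9, 0.5, 1.0, 0, 0.9],
    [12, 0.5, 1.0, 0, 0.9],
    [12, 0.5, 1.0, 0, 0.9],
  ],
)

```text
t: 16.42
eef_pos: [0.6319, 0.0973, 0.1473]
tool_rot: [-0.0, 0.64, 0.768, 0.0]
contact_force: [1.2, 0.7, -6.2]
gripper_width: 0.297
```

```bash
python3 - <<'E'
from railfit import *
s=bot.read_camera("side");pickle.dump(s,open("s17.pkl","wb"));crop(s,170,210,80,70,9,"s17.png")
o,p,R=cur();print(p,o["contact_force"],o["torque"],"rail frame",RT[:3,:3].T@(o["contact_force"]-[0,0,-3.6]))
E
```

```text
[631.8792441   97.11672277 147.26871487] [ 1.20195006  0.66664334 -5.68319742] [ 0.1275851  -0.24155142 -0.10493067] rail frame [ 0.25590941  0.44395765 -2.44258485]
```

View pics/s17.png

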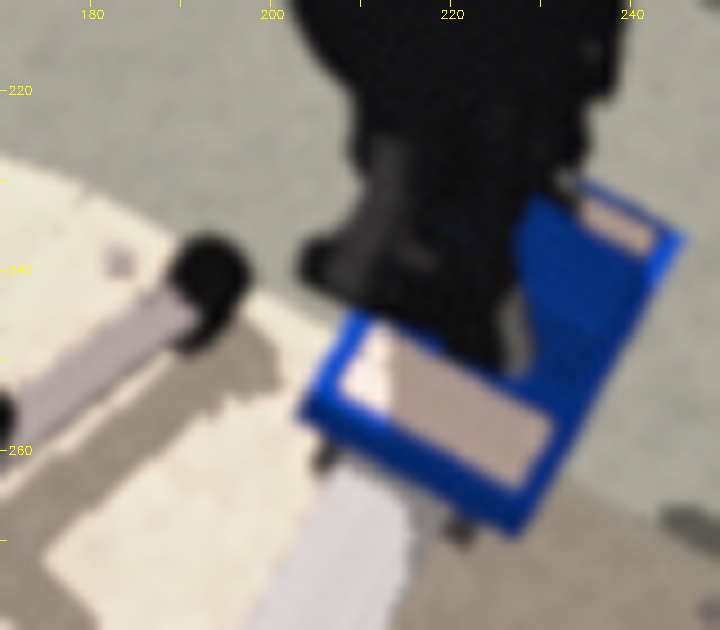

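step_arm(
  targets=[
    [4, 0.1, 0.2, 0, 0.9],
    [8, 0.1, 0.2, 0, 0.9],
    [12, 0.1, 0.3, 0, 0.9],
    [16, 0.1, 0.3, 0, 0.9],
    [20, 0.1, 0.3, 0, 0.9],
    [24, 0.1, 0.3, 0, 0.9],
    [28, 0.1, 0.3, 0, 0.9],
    [32, 0.1, 0.3, 0, 0.9],
    [36, 0.1, 0.3, 0, 0.9],
    [36, 0.1, 0.3, 0, 0.9],
  ],
)

```text
t: 17.3
eef_pos: [0.6254, 0.133, 0.1472]
tool_rot: [-0.0, 0.64, 0.768, 0.0]
contact_force: [-1.0, 0.3, 0.5]
gripper_width: 0.291
```

```bash
python3 - <<'E'
from railfit import *
s=bot.read_camera("side");pickle.dump(s,open("s18.pkl","wb"));crop(s,130,200,130,120,6,"s18.png")
o,p,R=cur();print(p,o["contact_force"],o["torque"],"rail frame",RT[:3,:3].T@(o["contact_force"]-[0,0,-3.6]))
E
```

```text
[625.47792234 132.95544266 147.14841783] [-1.65802865  1.06181095  0.98991327] [0.34965797 0.40402116 0.0677491 ] rail frame [0.71376744 1.33786724 4.75861877]
```

View pics/s18.png

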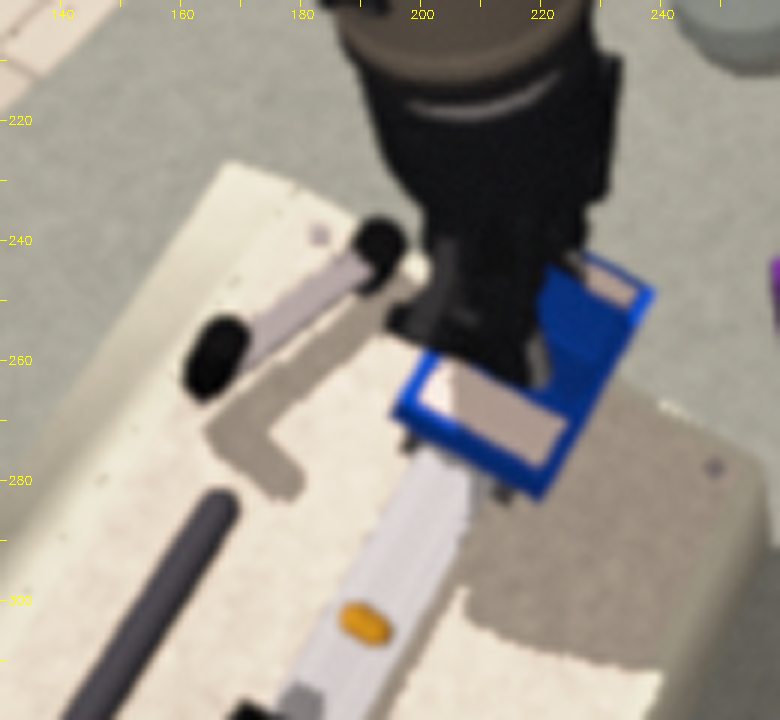

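step_arm(
  targets=[
    [4, -0.1, -0.3, 0, 0.9],
    [8, -0.1, -0.3, 0, 0.9],
    [12, -0.1, -0.3, 0, 0.9],
    [16, -0.1, -0.3, 0, 0.9],
    [20, -0.1, -0.3, 0, 0.9],
    [24, -0.1, -0.3, 0, 0.9],
    [28, -0.1, -0.3, 0, 0.9],
    [32, -0.1, -0.3, 0, 0.9],
    [36, -0.1, -0.3, 0, 0.9],
    [40, -0.1, -0.3, 0, 0.9],
    [40, -0.1, -0.3, 0, 0.9],
  ],
)

```text
t: 18.27
eef_pos: [0.6181, 0.1724, 0.1472]
tool_rot: [-0.0, 0.64, 0.768, 0.0]
contact_force: [-1.8, 1.8, -0.8]
gripper_width: 0.288
```

```bash
python3 - <<'E'
from railfit import *
s=bot.read_camera("side");pickle.dump(s,open("s19.pkl","wb"));crop(s,100,190,150,140,5,"s19.png")
w=bot.read_camera("wrist");pickle.dump(w,open("w19.pkl","wb"));cv2.imwrite("pics/w19.png",w["frame"][:,:,::-1])
o,p,R=cur();print(p,torail(p+R@OFF),o["contact_force"],o["torque"],"rail frame",RT[:3,:3].T@(o["contact_force"]-[0,0,-3.6]))
E
```

```text
[618.13031802 172.20559581 147.18503622] [  2.96985905 -70.19590784  -0.65936996] [-1.92014956  1.29460354 -1.37960516] [0.31736643 0.23474672 0.01842825] rail frame [-0.51991119  1.61328209  2.72399324]
```

View pics/s19.png

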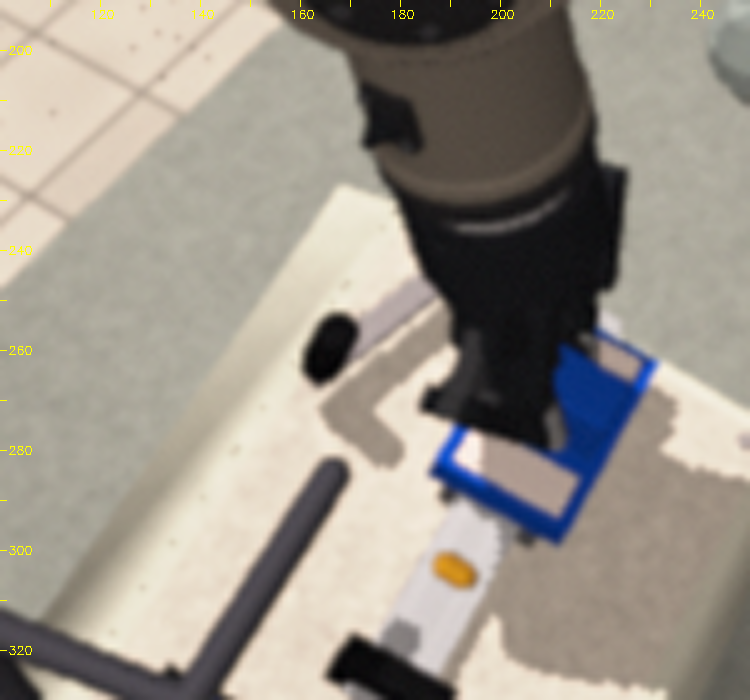

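View pics/w19.png

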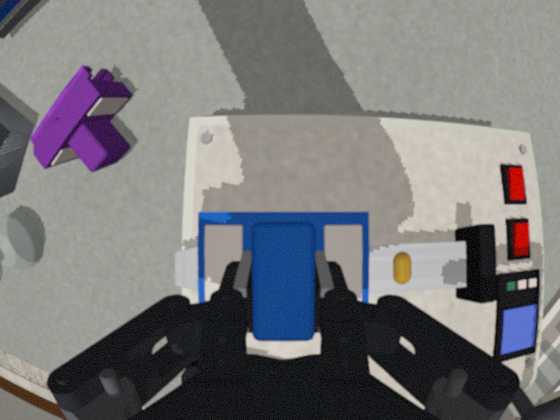

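step_arm(
  targets=[
    [3, 0, 0, 0, 0.9],
    [6, 0, 0, 0, 0.9],
    [9, 0, 0, 0, 0.9],
    [12, 0, 0, 0, 0.9],
    [15, 0, 0, 0, 0.9],
    [18, 0, 0, 0, 0.9],
    [21, 0, 0, 0, 0.9],
    [24, 0, 0, 0, 0.9],
    [27, 0, 0, 0, 0.9],
    [30, 0, 0, 0, 0.9],
    [30, 0, 0, 0, 0.9],
  ],
)

```text
t: 19.28
eef_pos: [0.6131, 0.2002, 0.1472]
tool_rot: [0.0, 0.641, 0.768, -0.0]
contact_force: [-1.7, -3.6, 1.2]
gripper_width: 0.296
```

```bash
python3 - <<'E'
from railfit import *
s=bot.read_camera("side");pickle.dump(s,open("s20.pkl","wb"));crop(s,100,190,150,140,5,"s20.png")
w=bot.read_camera("wrist");pickle.dump(w,open("w20.pkl","wb"));cv2.imwrite("pics/w20.png",w["frame"][:,:,::-1])
o,p,R=cur();print(p,torail(p+R@OFF),o["contact_force"],o["torque"],"rail frame",RT[:3,:3].T@(o["contact_force"]-[0,0,-3.6]))
E
```

```text
[613.1055145  200.16748432 147.24433913] [  2.98313517 -41.8414188   -0.60633315] [-1.47215974 -3.6326001   0.98205003] [-0.60685241  0.30645935  0.06909176] rail frame [ 0.12980442 -3.31561287  5.0346879 ]
```

View pics/s20.png

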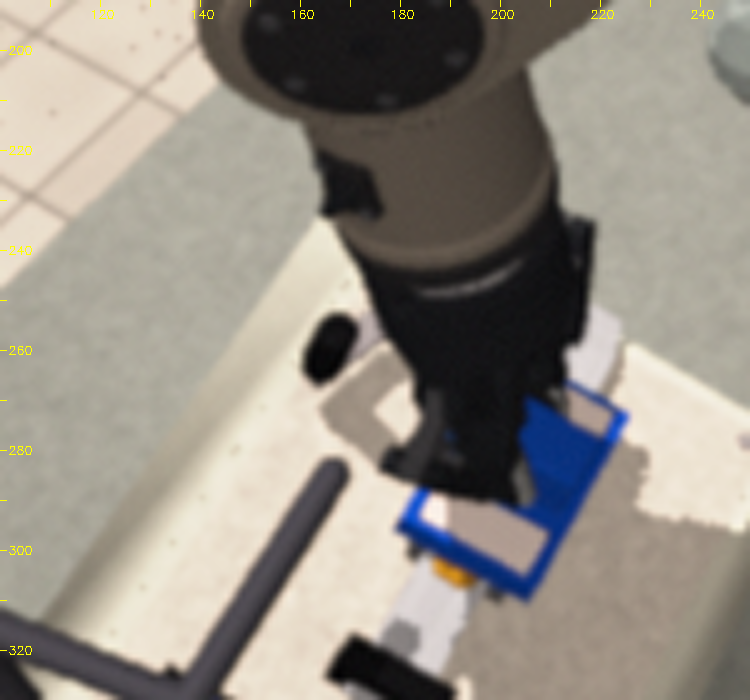

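View pics/w20.png

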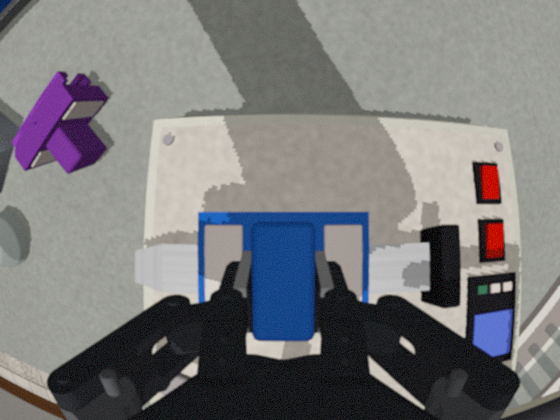

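step_arm(
  targets=[
    [2, 0, 0, 0, 0.9],
    [4, 0, 0, 0, 0.9],
    [6, 0, 0, 0, 0.9],
    [8, 0, 0, 0, 0.9],
    [10, 0, 0, 0, 0.9],
    [10, 0, 0, 0, 0.9],
  ],
)

```text
t: 19.88
eef_pos: [0.6128, 0.2008, 0.1471]
tool_rot: [0.004, 0.643, 0.766, -0.005]
contact_force: [-4.4, -23.5, 10.8]
gripper_width: 0.296
```

```bash
python3 - <<'E'
from railfit import *
o,p,R=cur();print(p,torail(p+R@OFF),o["contact_force"],o["torque"],"rail frame",RT[:3,:3].T@(o["contact_force"]-[0,0,-3.6]),o["gripper_width"])
E
```

```text
[612.81276151 200.82842629 147.13222262] [  2.71820792 -41.45531145  -0.66588358] [ -4.4390094  -23.49495773  10.82839509] [-4.00465063  0.48869366  0.24755939] rail frame [ -1.33046718 -22.34212159  16.70197257] 0.2959851742502846
```

```bash
python3 - <<'E'
from railfit import *
C=lambda x,y:(30+x/4,120+y/4)
# knob top from top7 crop (lower-left end ~ (440,180)) & side18 crop6 offset(130,200)
d=load("top7");s=load("s18")
a=C(441,180);b=(130+203/6,200+385/6)
crop(s,150,240,50,40,14,"k18.png");crop(d,120,140,60,50,13,"k7.png")
X=tri(d,a,s,b)*1000;print("knob top end tri",X,torail(X))
for th in(1.6,1.75,1.9):
    q=rail([66-84*np.cos(th),-122+84*np.sin(th),58])*1e-3;print(th,proj(d,q).round(1),proj(s,q).round(1))
CI=np.linalg.inv(Tz(P[0],P[1],0,P[2]))
print("tcp console frame",ap(CI,cur()[1]/1000)*1000)
for th in(1.6,1.75,1.9): print("knob console", (ap(CI,rail([66-84*np.cos(th),-122+84*np.sin(th),58])/1000)*1000).round(1))
print("push pt console",ap(CI,rail([0,-62,9])/1000)*1000)
E
```

```text
knob top end tri [692.1832535  225.71949728 200.35630613] [ 92.04895318 -31.68687606  34.07231762]
1.6 [143.2 178.8] [178.1 263.7]
1.75 [142.2 172.4] [173. 260.]
1.9 [142.3 165.9] [168.5 255.6]
tcp console frame [-21.73551815 -42.17348363 147.13222262]
knob console [ 29.1 -38.  211.5]
knob console [ 40.3 -39.3 217. ]
knob console [ 51.3 -42.5 222.3]
push pt console [-10.95927867 -62.         137.46985116]
```

View pics/k18.png

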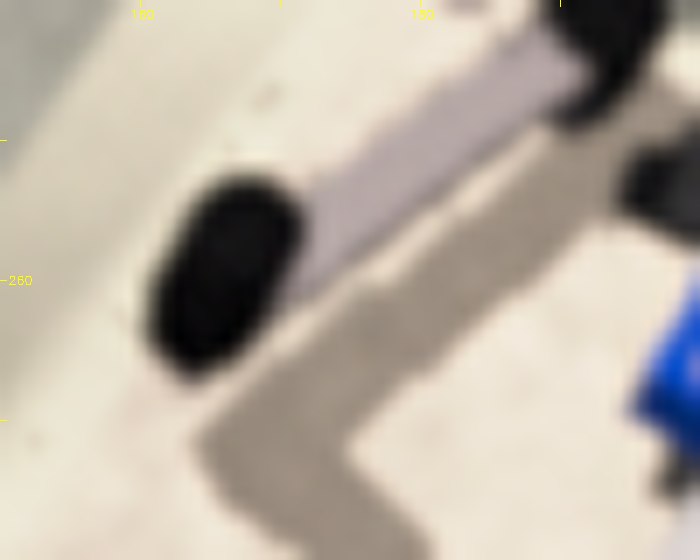

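View pics/k7.png

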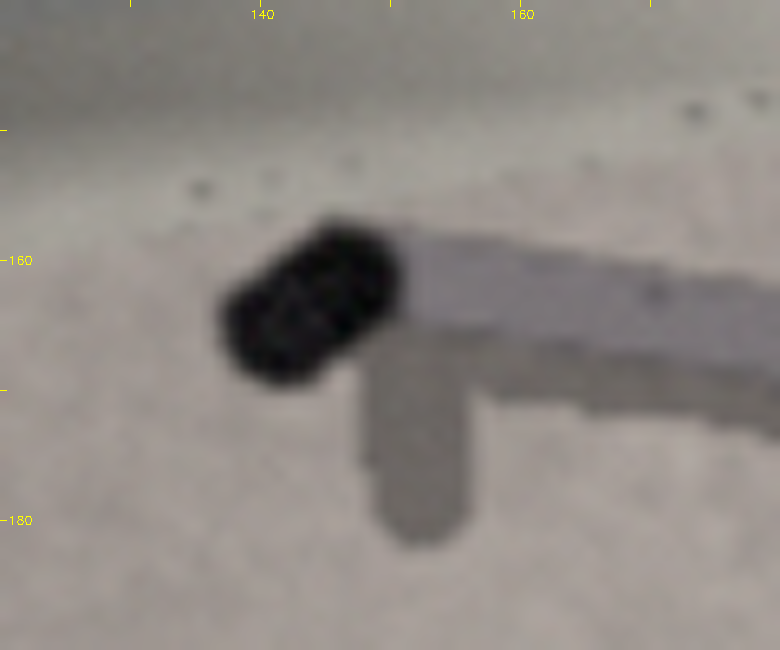

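step_arm(
  targets=[
    [-6, 0, 0, 0, 0.9],
    [-10, 0, 0, 0, 0.9],
    [-10, 0, 0, 0, 0.6],
    [-10, 0, 0, 0, 0.4],
    [-10, 0, 0, 0, 0.4],
    [-10, 0, -10, 0, 0.4],
    [-10, 0, -35, 0, 0.4],
    [-10, 0, -65, 0, 0.4],
    [-30, 0, -75, 0, 0.4],
    [-60, 0, -75, 0, 0.6],
    [-80, 0, -75, 0, 0.8],
    [-80, 0, -75, 0, 1.0],
    [-80, 0, -75, 0, 1.0],
    [-80, 0, -75, 0, 1.0],
  ],
  newtons=30,
)

```text
t: 21.05
eef_pos: [0.6254, 0.1329, 0.2229]
tool_rot: [-0.0, 0.64, 0.768, 0.001]
contact_force: [-0.5, -0.0, -0.2]
gripper_width: -0.004
```

```bash
python3 - <<'E'
from railfit import *
w=bot.read_camera("wrist");pickle.dump(w,open("w21.pkl","wb"));cv2.imwrite("pics/w21.png",w["frame"][:,:,::-1])
s=bot.read_camera("side");pickle.dump(s,open("s21.pkl","wb"));crop(s,130,220,110,100,6,"s21.png")
o,p,R=cur();print(p,o["contact_force"],o["gripper_width"])
q=rail([0,-122,9]);print(q,rel([q[0],q[1],q[2]-13]))
E
```

```text
[625.20800663 133.48594787 222.6190446 ] [-0.27188224  0.6812026  -0.24077642] -0.0014186992129206805
[637.51365879 124.15857741 137.46985116] [-11.5  10.4  98.1   0. ]
```

View pics/w21.png

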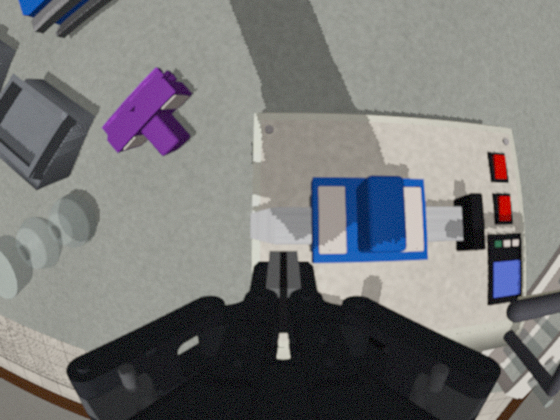

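View pics/s21.png

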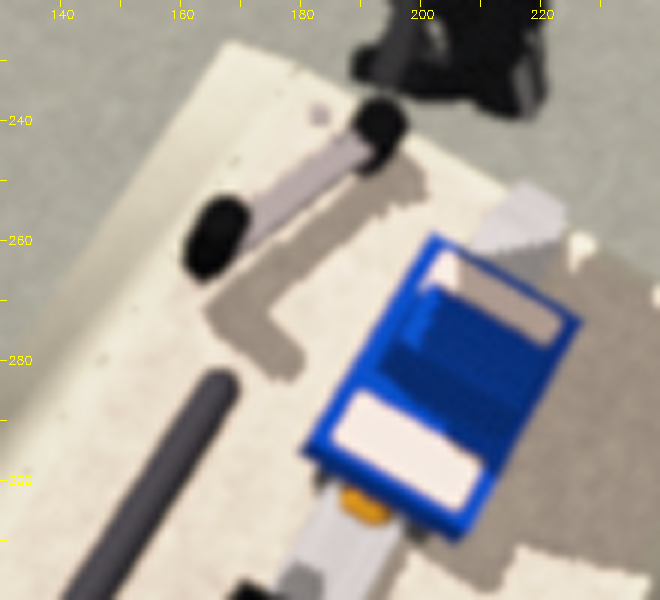

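```bash
python3 - <<'E'
from railfit import *
d=load("top7");s=load("s21")
X=cloud(d);k=[(u,v,*(torail(X[v,u]*1000)).round(0)) for u,v in((190,164),(188,166),(190,168),(187,168),(192,164))];print(k)
X=cloud(s);print([(u,v,*(torail(X[v,u]*1000)).round(0)) for u,v in((193,238),(193,241),(191,244),(196,240))])
# module location by side: rear top corners
H=X
for n,(u,v) in dict(bodytop=(215,265),label=(197,297)).items(): print(n,torail(X[v,u]*1000))
w=load("w21")
print("rear edge -x corner (z24)",torail(fish(w,314,180)*1000),torail(fish(w,316,255)*1000),"front",torail(fish(w,424,182)*1000))
E
```

```text
[(190, 164, np.float64(75.0), np.float64(-123.0), np.float64(13.0)), (188, 166, np.float64(72.0), np.float64(-119.0), np.float64(16.0)), (190, 168, np.float64(67.0), np.float64(-122.0), np.float64(15.0)), (187, 168, np.float64(69.0), np.float64(-117.0), np.float64(18.0)), (192, 164, np.float64(75.0), np.float64(-128.0), np.float64(15.0))]
[(193, 238, np.float64(72.0), np.float64(-125.0), np.float64(16.0)), (193, 241, np.float64(68.0), np.float64(-118.0), np.float64(18.0)), (191, 244, np.float64(68.0), np.float64(-111.0), np.float64(14.0)), (196, 240, np.float64(64.0), np.float64(-125.0), np.float64(15.0))]
bodytop [  -1.23788704 -103.13070518    1.40503453]
label [ -0.39258276 -10.30774092  24.1169593 ]
rear edge -x corner (z24) [-29.70091784 -87.34788604  24.10801962] [ 25.81876714 -86.452629    24.810238  ] front [-38.97231814  20.37176811 -15.17727101]
```

step_arm(
  targets=[
    [-9, 10, 30, 0, 1.0],
    [-9, 10, 60, 0, 1.0],
    [-9, 10, 80, 0, 1.0],
    [-9, 10, 90, 0, 1.0],
    [-9, 10, 95, 0, 1.0],
    [-9, 10, 95, 0, 1.0],
  ],
)

```text
t: 21.65
eef_pos: [0.6366, 0.1254, 0.1267]
tool_rot: [-0.001, 0.64, 0.768, -0.0]
contact_force: [0.3, -0.3, -0.0]
gripper_width: 0.002
```

```bash
python3 - <<'E'
from railfit import *
w=bot.read_camera("wrist");pickle.dump(w,open("w22.pkl","wb"));cv2.imwrite("pics/w22.png",w["frame"][:,:,::-1])
s=bot.read_camera("side");pickle.dump(s,open("s22.pkl","wb"));crop(s,150,210,100,90,7,"s22.png")
o,p,R=cur();print(p,torail(p+[0,0,13]),o["contact_force"],o["gripper_width"])
E
```

```text
[637.7472004  125.445944   128.60030477] [   2.22157034 -120.77409091   12.51201845] [-0.27948561 -0.81518374  0.84746244] -0.0015975807697662596
```

View pics/w22.png

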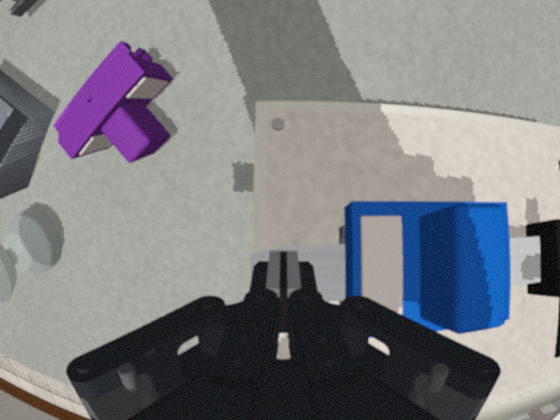

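View pics/s22.png

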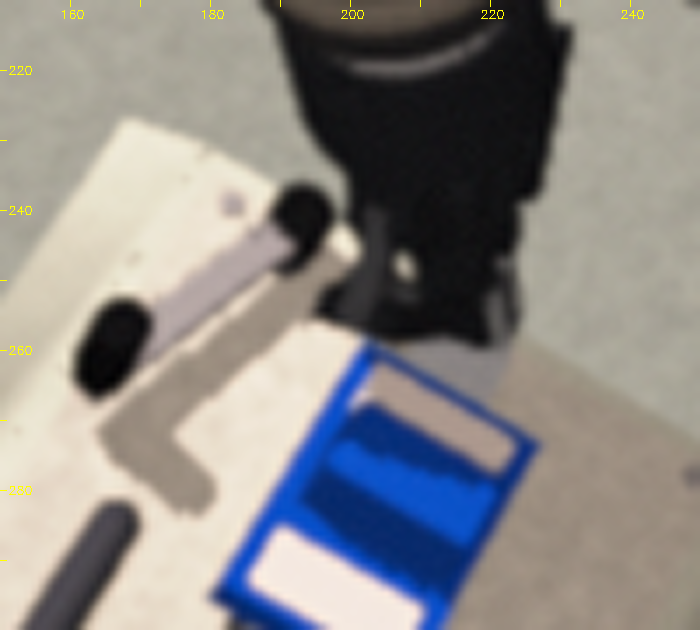

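```bash
python3 - <<'E'
from railfit import *
w=load("w22");o,p,R=cur()
for u,v in((283,256),(299,262),(308,268),(314,285),(330,310),(345,300),(358,300),(375,308),(400,318),(430,330),(470,352),(490,375)):
    print(u,v,(R.T@(fish(w,u,v)*1000-p)).round(0), torail(fish(w,u,v)*1000).round(0))
print("module rear",[torail(fish(w,u,v)*1000).round(0) for u,v in((348,205),(348,240),(349,280),(380,250),(440,230),(500,230))])
E
```

```text
283 256 [  1. -12. -17.] [  -7. -120.   21.]
299 262 [  8.  -8. -15.] [  -4. -112.   18.]
308 268 [ 12.  -8. -20.] [  -2. -109.   22.]
314 285 [ 14.  -8. -35.] [   5. -107.   36.]
330 310 [ 18.  -8. -53.] [  13. -103.   52.]
345 300 [ 23. -13. -54.] [  9. -98.  55.]
358 300 [ 27. -15. -57.] [  8. -94.  59.]
375 308 [ 32. -13. -60.] [ 11. -88.  61.]
400 318 [ 39. -13. -67.] [ 14. -82.  67.]
430 330 [ 47. -13. -75.] [ 17. -74.  75.]
470 352 [ 56. -13. -88.] [ 23. -65.  85.]
490 375 [ 57. -13. -99.] [ 28. -63.  95.]
module rear [array([-32., -88.,  15.]), array([-15., -89.,  14.]), array([  4., -89.,  18.]), array([ -9., -76.,  26.]), array([-16., -57.,  48.]), array([-15., -35.,  62.])]
```

step_arm(
  targets=[
    [4, -1, 2, 0, 1.0],
    [9, -1, 3, 0, 1.0],
    [14, -1, 3, 0, 1.0],
    [18, -1, 3, 0, 1.0],
    [21, -1, 3, 0, 1.0],
    [24, -1, 3, 0, 1.0],
    [27, -1, 3, 0, 1.0],
    [30, -1, 3, 0, 1.0],
    [33, -1, 3, 0, 1.0],
    [36, -1, 3, 0, 1.0],
    [36, -1, 3, 0, 1.0],
  ],
)

```text
t: 22.67
eef_pos: [0.6302, 0.1573, 0.1244]
tool_rot: [0.001, 0.641, 0.767, -0.001]
contact_force: [0.5, -4.4, 0.8]
gripper_width: 0.001
```

```bash
python3 - <<'E'
from railfit import *
w=bot.read_camera("wrist");pickle.dump(w,open("w23.pkl","wb"));cv2.imwrite("pics/w23.png",w["frame"][:,:,::-1])
o,p,R=cur();print(p,torail(p+[0,0,13]),o["contact_force"],"rail",RT[:3,:3].T@o["contact_force"],o["torque"])
E
```

```text
[630.1347044  157.74775605 124.34209057] [ -1.25375883 -87.63568698   9.46935237] [ 1.74200657 -2.95317617  1.25131108] rail [ 1.62101181 -3.21434674  0.60159085] [-9.33780661e-01 -1.60833176e-01  3.06518631e-04]
```

View pics/w23.png

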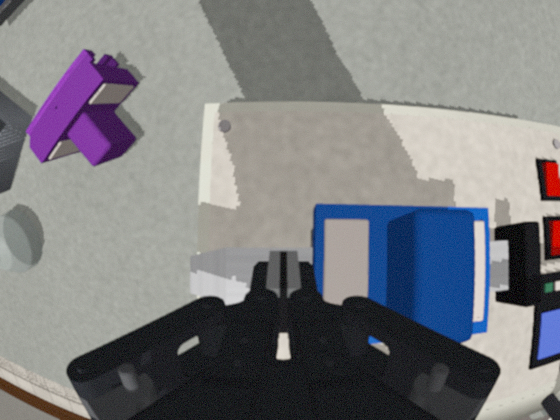

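step_arm(
  targets=[
    [3, 0, 0, 0, 1.0],
    [6, 0, 0, 0, 1.0],
    [9, 0, 0, 0, 1.0],
    [12, 0, 0, 0, 1.0],
    [15, 0, 0, 0, 1.0],
    [18, 0, 0, 0, 1.0],
    [21, 0, 0, 0, 1.0],
    [24, 0, 0, 0, 1.0],
    [24, 0, 0, 0, 1.0],
  ],
)

```text
t: 23.47
eef_pos: [0.6259, 0.182, 0.1245]
tool_rot: [0.001, 0.641, 0.767, -0.0]
contact_force: [-0.9, -0.2, 0.4]
gripper_width: 0.002
```

```bash
python3 - <<'E'
from railfit import *
w=bot.read_camera("wrist");pickle.dump(w,open("w24.pkl","wb"));cv2.imwrite("pics/w24.png",w["frame"][:,:,::-1])
o,p,R=cur();print(p,torail(p+[0,0,13]),o["contact_force"],"rail",RT[:3,:3].T@o["contact_force"],o["torque"])
E
```

```text
[625.47308976 183.49043011 124.50622236] [ -1.22075047 -61.47437888   9.63586646] [-0.31365739  0.27841298  0.86697747] rail [0.14675423 0.32941769 0.89302399] [ 0.00552691  0.0192434  -0.06867748]
```

View pics/w24.png

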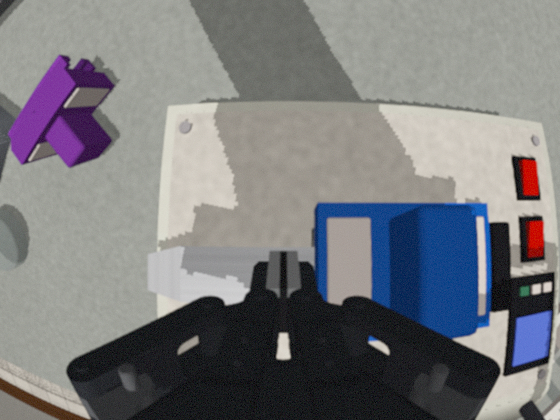

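The force dropped to zero and a small gap opened ahead of the finger, which suggests the detent drew the module in. Backing off to check.

step_arm(
  targets=[
    [-10, 0, 0, 0, 1.0],
    [-25, 0, 0, 0, 1.0],
    [-40, 0, -10, 0, 1.0],
    [-50, 0, -40, 0, 1.0],
    [-55, 0, -80, 0, 1.0],
    [-60, 0, -115, 0, 1.0],
    [-90, -20, -125, 0, 1.0],
    [-130, -40, -125, 0, 1.0],
    [-170, -60, -125, 0, 1.0],
    [-205, -80, -125, 0, 1.0],
    [-240, -100, -125, 0, 1.0],
    [-240, -100, -125, 0, 1.0],
    [-240, -100, -125, 0, 1.0],
  ],
)

```text
t: 24.6
eef_pos: [0.5687, -0.0763, 0.2489]
tool_rot: [0.0, 0.644, 0.765, -0.001]
contact_force: [0.0, 1.3, 0.4]
gripper_width: 0.002
```

```bash
python3 - <<'E'
from ov import *
t=bot.read_camera("top");s=bot.read_camera("side")
M=modT(0,0,0,0)
it=[(M,box(-32,32,-45,45,0,24),(0,255,255)),(M,box(-25,25,-13,13,24,62),(0,255,0))]
overlay(t,proj,it,60,140,160,120,5,"f_t.png");overlay(s,proj,it,120,220,130,120,5,"f_s.png")
cv2.imwrite("pics/f_top.png",t["frame"][:,:,::-1]);cv2.imwrite("pics/f_side.png",s["frame"][:,:,::-1]);pickle.dump(t,open("tf.pkl","wb"));pickle.dump(s,open("sf.pkl","wb"))
print(cur()[1],cur()[0]["contact_force"])
E
```

```text
[569.91565506 -70.99162385 249.32622096] [0.25075871 0.67000076 0.30325615]
```

View pics/f_t.png

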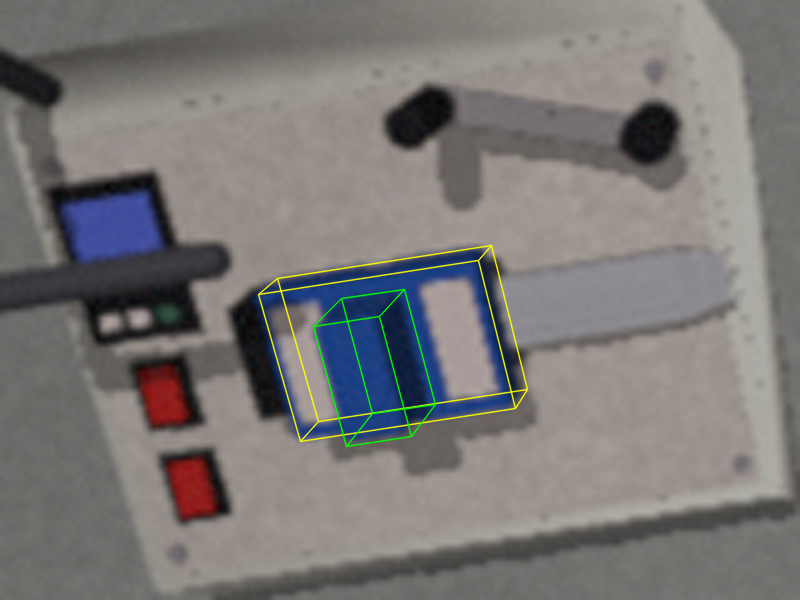

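View pics/f_s.png

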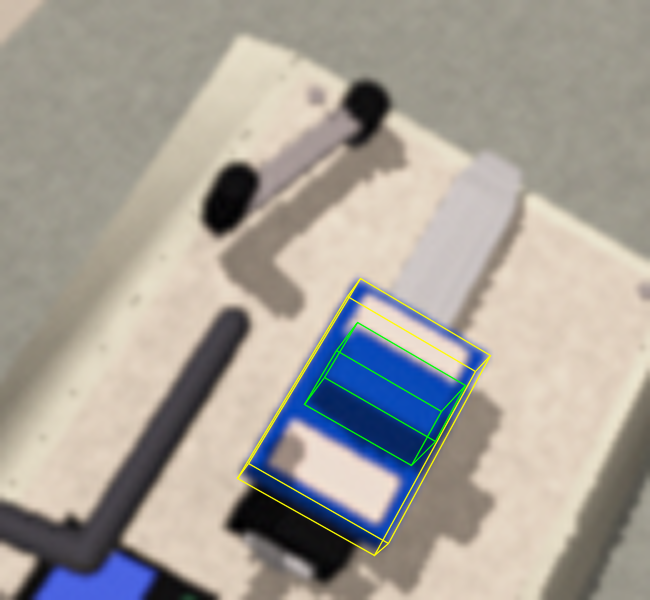

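View pics/f_top.png

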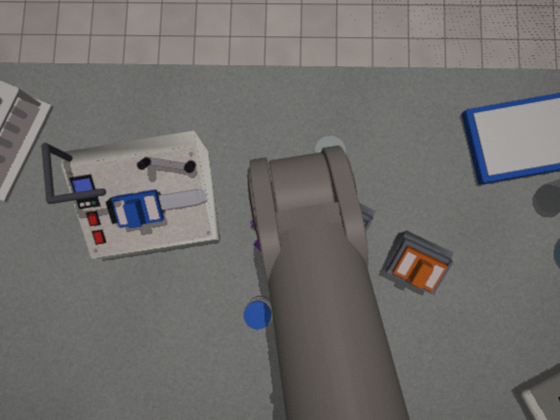

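```bash
python3 - <<'E'
from ov import *
t=load("tf");s=load("sf")
crop(t,100,180,80,60,10,"f_tc.png");crop(s,160,270,70,65,9,"f_sc.png")
M=modT(0,0,0,0)
for q in([-32,-45,24],[32,-45,24],[-32,45,24],[32,45,24],[-25,-13,62],[-25,13,62]): print(q,proj(t,ap(M,np.array(q)*1e-3)).round(1),proj(s,ap(M,np.array(q)*1e-3)).round(1))
E
```

```text
[-32, -45, 24] [162.7 221.3] [217.8 290.7]
[32, -45, 24] [155.3 191.7] [191.6 275.4]
[-32, 45, 24] [119.8 227.8] [197.3 328.3]
[32, 45, 24] [111.3 198.5] [169.3 312.4]
[-25, -13, 62] [141.9 226.9] [212.7 296.8]
[-25, 13, 62] [128.9 228.8] [206.6 307.9]
```

View pics/f_tc.png

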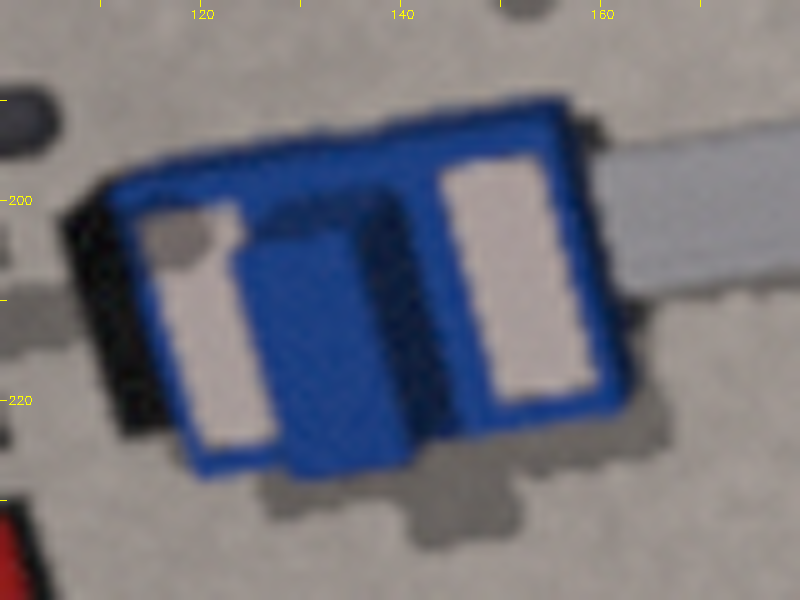

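View pics/f_sc.png

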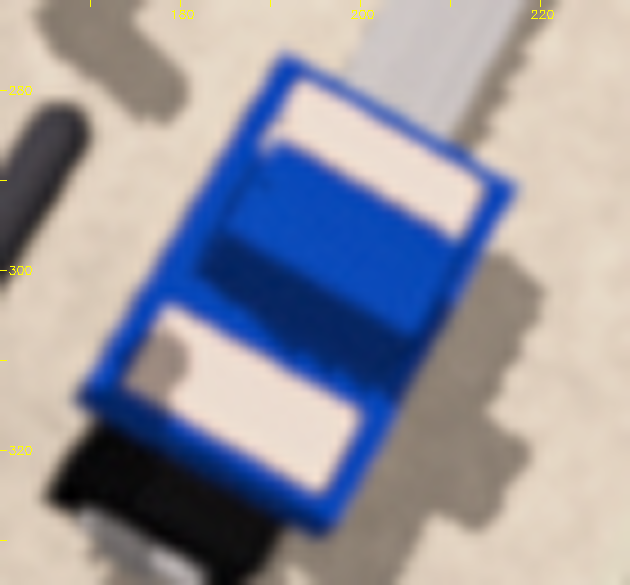

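Both views match the home position to within about 1 px. The keeper is still clear, and the orange module and bottle have not shifted. Handing in.

```bash
python3 -c "
from station import bot
print(bot.hand_in(),bot.get_obs()['t'])"
```

```text
the job is handed in; nothing more can be done
the job is handed in; nothing more can be done
```

The blue module is on the rail at home and let go, and the keeper is swung clear. I handed the job in after about 25 s of the 58 s allowed. `hand_in` reports no verdict, so the result rests on my own checks below.

**What I did**
- **Keeper:** I swung it to about 1.9 rad.
- **Insertion:** I lifted the blue module square out of its stand and slid it, gripped, as far as the detent.
- **Last stretch:** I let go and pushed it home from behind with shut fingers, which kept the hand out from under the lamp.

**Last checks**
- **Module position:** Its corners match the home position to within about 1 px in the top view and about 1.5 px in the side view, roughly 2–3 mm.
- **Detent:** At the end of the push the contact force dropped to zero and a gap opened ahead of the fingers, as when the detent draws the module in. I could not see the detent itself under the module.
- **Other objects:** The orange module and bottle are where they were in the last top view. The viscometer was mostly hidden behind the arm; the part I could see was in its old place.
- **Hand:** It was well clear of everything, touching nothing.

**What failed or disagreed**
- **Fingertips:** They stand about 14 mm behind the reported TCP when nearly shut, not 22 mm ahead as the text says. My first keeper swing passed over the knob because of this; I corrected for it and repeated the swing.
- **Mouth position:** Near the rail's mouth the wrist and side views disagreed by several mm on how far along the rail the module was. I went in gently there, watching the force.
- **Gripped push:** Pushing past the detent while still gripping stalled at 22 N. It went through easily once I let go and pushed from behind.

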